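Roll colour-coded sample tubes into the tube reader

ROBOT

A 6-joint arm with a two-finger parallel gripper is mounted at the origin on the work surface. World frame = base frame: x ahead of the robot, y to its left, z up, the work surface at z = 0. Lengths are in mm, angles in degrees, forces in N, time in s.
With the tool pointing down it reaches from about 400 to 825 mm from the base axis. Payload 7 kg.
Tool frame: the origin (TCP) lies midway between the tips of the shut fingers; the grasp point (between the pads) lies 19 mm behind it; y points along the fingers, x is the direction in which the jaws open and shut, and the axes are right-handed (so a half turn about y gives the same grasp; the last joint's range is limited). The gripper opens to 85 mm and grips with 20 to 120 N. Pads are 22 mm wide; open, the fingers measure 114 mm over their backs; the gripper's body (76 mm by 85 mm) begins 54 mm behind the grasp point. The pads swing forward as they close: fully open they stand 13 mm farther back than shut.
Start: joints at [91.622, 20.546, 0.682, 0, -70.136, -16.507], TCP at [173.409, 652.322, 202.002] pointing down, gripper open.
Joint ranges: [-176.03, 176.03], [-82.01, 121.73], [-58.28, 71.71], [-173.87, 95.51], [-174.79, -0.11], [-173.66, 173.66]. Speed limits (degrees/s): [136.94, 136.94, 172.46, 180, 180, 180].

INTERFACE

Orientations are given as [roll, pitch, yaw] about the fixed x, y, z axes, in that order (R = Rz(yaw) Ry(pitch) Rx(roll)).
In Python, from cell import get_state, grab_frame, camera_info, robot gives the robot as it stands.
- The arm moves only by the tool drive_tool, never from a script. Its argument "steps" is a list of rows, each an object with "offset": the shift along the world's x, y, z in cm, a list of three; "yaw": the turn about the world's z in degrees; "grip": the opening, from 0 (shut) to 1 (fully open). In form: [{"offset": [tx, ty, tz], "yaw": yaw, "grip": grip}, ...]. A call has exactly 8 rows; each row shifts and turns the pose as measured when the row begins; what a row does not reach is not made up. A row lasts 1/12 s, in which the tool goes at most 41.7 mm and 7.16 degrees, less where a joint would pass 70% of its speed; a pose out of reach is approached as far as the arm can. A call with a gripper value outside its range is refused whole. The fingers move at their own pace and stop on an object; "newtons" is the grip in N (left out, the last holds). Time passes only in rows, so rows that do not move let the fingers close, or fill a call up. It gives the time, the measured TCP pose, the force and the opening at its end, in the units of the state.
- get_state(): the state, without advancing time (a new reading comes with each control period).
- grab_frame(name): name is "scene" or "top"; returns the picture (400x640x3 uint8, red, green, blue); there is no depth.
- camera_info(name): a dict with "intrinsics" (3x3 intrinsics, pixels), "k1" (the pictures are not rectified: a ray, as slopes to the right and down, at radius r is drawn at 1 + k1 r^2 times it, then the intrinsics apply), "position" and "orientation" of the camera in the world. Camera axes: x right, y down, z forward; pixel columns grow to the right and rows downward; lengths in mm; the calibration is good to about 2 mm. A picture is of the moment at which its call begins. camera_info takes no time and is no camera call.
- robot.job_done(): hands the job in, once; it reports no verdict.
The state is a dict: "time_s": time; "joints": joint angles; "qd": joint speeds; "effort": joint torques, N m; "ee_pos": TCP position; "tool_rot": TCP orientation; "wrist_force": force on the tool from outside, world axes, zero at the start; "ft_torque": the same for the moment, N m; "finger_gap": finger opening in mm.
Only numpy, scipy, OpenCV 4.12 (cv2) and the standard library are available. Lean on these libraries where they do the work, as an engineer would, in place of code of your own. Each camera call takes 0.05 s, during which the arm holds its last target. There are 200 camera calls.

TASK

Two sealed sample tubes, one with a blue cap and one with an orange cap, are waiting to be read. Lay each tube crosswise at the front of the reader's infeed tray of its own colour, then take the push paddle from its stand and with it gently roll each tube up the tray and under the clear guard until it drops into the nest between the two rollers; do not reach under the guard with the gripper, and do not drop or flick the tubes. Put the paddle back in its stand, and leave the white-capped tube, the bottle and the beaker as they are.

Things in the scene. Friction and masses are not known exactly. Their poses are not given: they have to be found in the camera images.
- tube_blue: Blue-capped sample tube lying on the bench. 115 mm long, white body 29 mm in diameter; cap (last 22 mm at +x) and skirted foot (last 14 mm at -x) both 32 mm in diameter, so it rolls straight and easily. Origin: middle of the tube on its axis, 16 mm above what it lies on; x along the axis to the cap. About 90 g
- tube_orange: orange-capped sample tube, otherwise the same as tube_blue
- tube_white: white-capped tube of the same kind, also lying on the bench; not part of the job, to be left where it is
- reader: Tube reader, a fixed white machine, 316 mm wide (y), with two parallel lanes centred at y = +76 and -76 mm. Origin at bench level; x along the lanes away from the loading side. Housing 40 mm high from x = -105 to 100 mm carries the trays; box 88 mm high behind, to x = 160. Each lane has two fixed crosswise rollers, radius 10 mm, axes at x = 30 and 64 mm, 52 mm above the bench (tops at 62 mm)
- guard_edge (a point): Middle of the lower front edge of the clear guard, marked yellow, at x = 10 mm in the reader's frame, 106 mm above the bench. The guard is 4 mm thick and level, covers the rollers from there to x = 100 mm over the reader's full width, and is closed by clear walls at the sides, between the lanes and at the back. To push a tube home the paddle must lean back 25 degrees or more to clear this edge
- tray_blue: Blue infeed tray, fixed in either lane of the reader. Origin on the lane's middle line, 40 mm above the bench; x along the lane to the rollers, same zero as the reader's. Open above. Deck x = -100 to 14 mm, rising evenly from z = 13.5 to 20.5 mm, so tubes roll back to the front. 127 mm wide between side guides, 30 mm high, flaring outward to z = 42 mm. See point tray_blue_front for the stops
- tray_blue_front (a point): Where the middle of a tube's axis lies when the tube rests crosswise at the front of the blue tray: x = -78 mm, z = 31 mm in the tray's frame. Two corner stops (x = -100 to -92 mm, 10 mm above the deck, 80 mm free between them) keep it from rolling off the front. Fingers and blade fit between the stops
- tray_blue_nest (a point): Where the middle of the blue-capped tube's axis lies when it rests between the two rollers of the blue tray's lane: x = 47 mm, z = 31.7 mm in the tray's frame. The tube's axis must pass over the first roller's top (x = 30 mm, axis then 78 mm above the bench); it then drops in by itself
- tray_orange: Orange infeed tray in the other lane, otherwise the same as tray_blue
- tray_orange_front (a point): The same point at the front of the orange tray
- tray_orange_nest (a point): The same for the orange-capped tube in the orange tray's lane
- paddle: Push paddle: flat steel plate 5 mm thick (x) with a black grip, 182 mm long, 160 g. Origin: middle of its lower edge; z along the plate to the grip, x out of its front face. Blade 66 mm wide up to z = 50, then 90 mm; grip block 92 mm wide (y), 16 mm thick (x), z = 132 to 182 mm; centre of mass near z = 98. Starts in the stand, leaning back 35 degrees from vertical, grip towards the robot
- paddle_grip (a point): centre of the paddle's grip block, 157 mm along the paddle's z axis from its lower edge; to be gripped across its 16 mm thickness
- paddle_stand: Fixed stand of the paddle: dark base plate 105 mm (x) by 132 mm (y), 8 mm high, origin under its centre. A toe ridge 14 mm high at x = 33 to 43 mm keeps the paddle's lower edge; a steel cross bar of 5 mm radius along y at x = -40 mm, 97 mm above the bench, between two posts at y = +-61 mm, carries the plate's back
- paddle_home (a point): where the middle of the paddle's lower edge belongs in the stand: x = 30 mm, z = 9.5 mm in the stand's frame, the plate leaning 35 degrees back towards the stand's -x onto the cross bar
- media_bottle: amber glass bottle with blue cap, 68 mm diameter, 165 mm high, standing on the bench; origin under its base; bystander
- beaker: clear open beaker, 72 mm diameter, 95 mm high, standing on the bench; origin under its base; bystander
There are look-alikes about, which are no part of the job. Leave any black or pink look-alike of the tube_blue alone. What is shaped like the tube_orange but black is not meant.

How it is judged:
By the outcome, as a careful person would: the job done as asked, in the order asked, and still so for the second after the job is handed in, with the robot touching nothing.
It also fails if it takes over 72 s, if anything falls off the work surface, if the arm or the gripper's body presses on something with over 40 N, if the wrist force passes 120 N, or if a joint passes its speed limit or range.

## Working session

There is one attempt and no reset: what is moved stays moved. The work goes in short steps, Python scripts to look and compute and a tool call to move; the robot and the scene stay as the last step left them, time stands still between calls to the robot, and variables do not carry over. Pictures are saved under pics/ and viewed, about 8 in all and at most 12, crops included, and the job is handed in when it is done.

Besides the shell and the picture viewer there is one more tool, called as a command line: name --argument value ..., lists and objects as JSON in quotes. drive_tool: Moves the arm, as the interface text tells. Its arguments: {"type":"object","properties":{"steps":{"type":"array"},"newtons":{"type":"number"}},"required":["steps"]}

```bash
ls; mkdir -p pics; cat > h.py <<'E'
import numpy as np, cv2
from scipy.spatial.transform import Rotation as Ro
from cell import get_state, grab_frame, camera_info, robot
def snap(n,f):
    im=grab_frame(n); cv2.imwrite(f'pics/{f}.png',im[:,:,::-1]); return im
E
python3 - <<'E'
from h import *
print(get_state())
for n in ('scene','top'):
    print(n,camera_info(n)); 
a=snap('scene','s0');b=snap('top','t0')
E
```

```text
pics
{'time_s': 0.0, 'joints': array([ 9.16225766e+01,  2.05907451e+01,  6.33311016e-01, -1.95707055e-02,
       -7.01379073e+01, -1.65074923e+01]), 'qd': array([-0.07418516,  0.00287163, -0.04617665,  0.08440881, -0.0890397 ,
        0.02554287]), 'effort': array([-2.41507159e-04, -5.83330858e+01,  2.93411976e+01,  6.93623364e+00,
       -5.89383431e-03, -1.94736754e-05]), 'ee_pos': array([173.28374199, 651.81183124, 201.06974804]), 'tool_rot': array([-8.99905465e+01, -9.66395911e-02, -1.04891588e+02]), 'wrist_force': array([ 0.07732765, -0.17764142, -0.26412171]), 'ft_torque': array([-0.02367612, -0.02380768,  0.04887068]), 'finger_gap': 85.47252405305555}
scene {'intrinsics': array([[373.6704353 ,   0.        , 318.85686168],
       [  0.        , 373.6704353 , 195.17585445],
       [  0.        ,   0.        ,   1.        ]]), 'k1': -0.0025423381032562893, 'position': array([820.36919376, 520.02572065, 856.09707716]), 'orientation': array([-140.01710542,    0.2780497 ,  154.86126182])}
top {'intrinsics': array([[497.74989313,   0.        , 321.98009539],
       [  0.        , 497.74989313, 192.10092613],
       [  0.        ,   0.        ,   1.        ]]), 'k1': -0.060597994241127856, 'position': array([ 315.61830577,  -23.74878802, 1646.40351412]), 'orientation': array([-1.72368449e+02,  7.06357169e-02, -8.93440085e+01])}
```

View pics/s0.png

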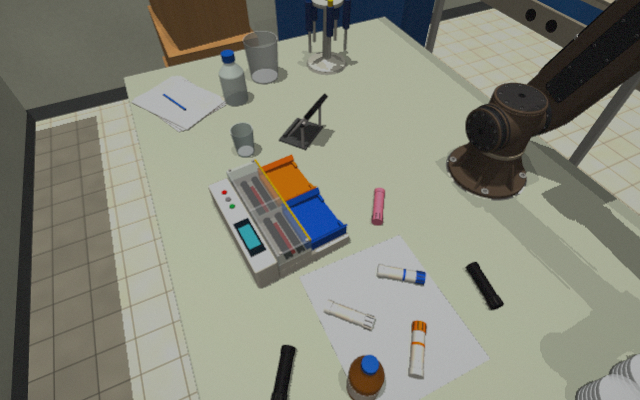

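View pics/t0.png

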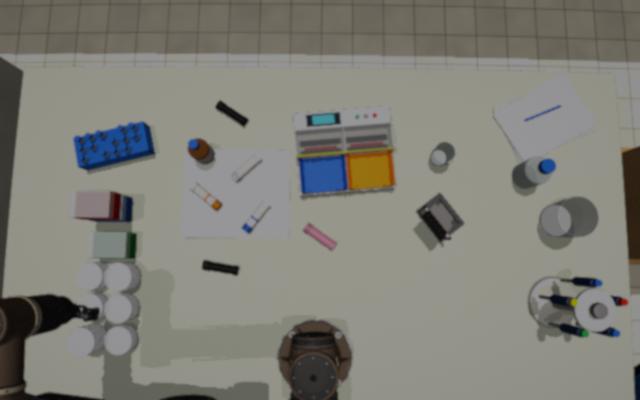

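```bash
python3 - <<'E'
import cv2,numpy as np
s=cv2.imread('pics/s0.png');t=cv2.imread('pics/t0.png')
def c(im,x0,x1,y0,y1,k,f): cv2.imwrite(f'pics/{f}.png',cv2.resize(im[y0:y1,x0:x1],None,fx=k,fy=k,interpolation=cv2.INTER_CUBIC))
c(s,200,360,85,285,3,'sA'); c(s,310,520,180,390,2.8,'sB'); c(t,180,470,90,280,2.75,'tA')
E
```

```text
(no output)
```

View pics/sA.png

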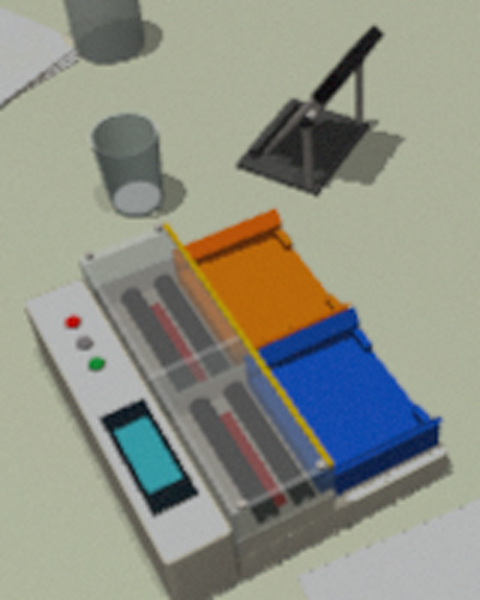

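View pics/tA.png

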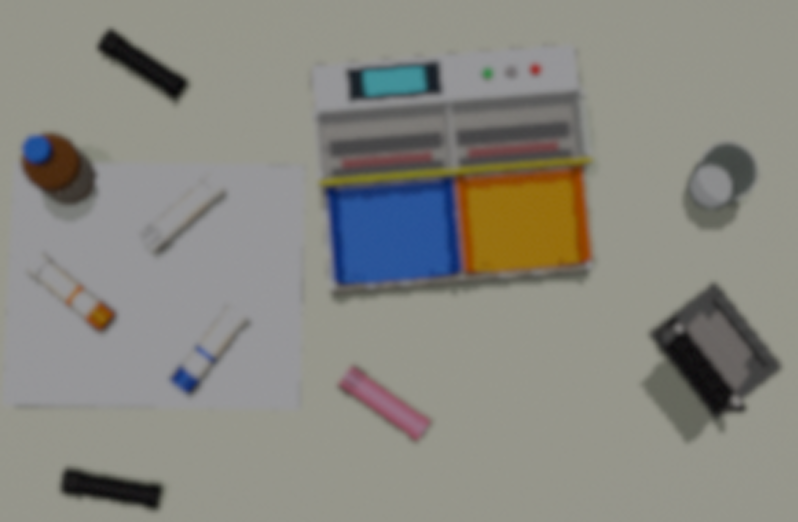

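View pics/sB.png

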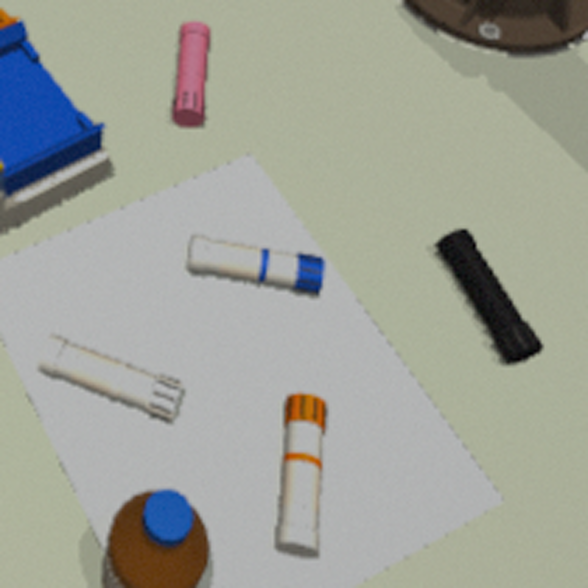

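```bash
cat >> h.py <<'E'
from scipy.optimize import least_squares
CI={n:camera_info(n) for n in('scene','top')}
def proj(n,P):
    c=CI[n];R=Ro.from_euler('xyz',c['orientation'],degrees=True).as_matrix()
    p=(np.atleast_2d(P)-c['position'])@R; s=p[:,:2]/p[:,2:]
    s=s*(1+c['k1']*(s**2).sum(1,keepdims=True)); K=c['intrinsics']
    return s*[K[0,0],K[1,1]]+[K[0,2],K[1,2]]
def tri(obs):
    return least_squares(lambda P:np.concatenate([proj(n,P)[0]-o for n,o in obs]),[500,0,30])
def fitpose(kp,x0,freez=True):
    # kp: (cam, local xyz, pixel); unknown x,y,yaw,z
    def f(v):
        R=Ro.from_euler('z',v[2],degrees=True)
        return np.concatenate([proj(n,R.apply(l)+[v[0],v[1],v[3]])[0]-o for n,l,o in kp])
    r=least_squares(f,x0,loss='soft_l1',x_scale=[10,10,1,10]); return r.x,f(r.x).reshape(-1,2)
sA=lambda u,v:np.array([200+(u+.5)/3-.5,85+(v+.5)/3-.5])
sB=lambda u,v:np.array([310+(u+.5)/2.8-.5,180+(v+.5)/2.8-.5])
tA=lambda u,v:np.array([180+(u+.5)/2.75-.5,90+(v+.5)/2.75-.5])
def blob(im,lo,hi,box):
    x0,x1,y0,y1=box; h=cv2.cvtColor(im[y0:y1,x0:x1],cv2.COLOR_RGB2HSV)
    m=cv2.inRange(h,np.array(lo),np.array(hi)); n,l,s,c=cv2.connectedComponentsWithStats(m)
    return [(s[i,4],np.round(c[i]+[x0,y0],2)) for i in np.argsort(-s[:,4]) if i and s[i,4]>3]
E
cat > fit0.py <<'E'
from h import *
np.set_printoptions(precision=1,suppress=True)
S,T='scene','top'
rd=[(S,(10,-158,106),sA(165,226)),(S,(10,158,106),sA(329,465)),(T,(10,158,106),tA(322,183)),(T,(10,-158,106),tA(590,162)),
(T,(160,158,88),tA(312,64)),(T,(160,-158,88),tA(577,46)),(S,(160,-158,88),sA(28,300)),(S,(160,158,88),sA(165,562)),
(S,(-105,158,40),sA(450,450)),(T,(-105,158,40),tA(334,294)),(T,(-105,-158,40),tA(590,274))]
print('reader',*fitpose(rd,[600,0,0,0]))
st=[(S,(52.5,66,8),sA(238,163)),(S,(52.5,-66,8),sA(292,98)),(S,(-52.5,66,8),sA(317,190)),(S,(-52.5,-66,8),sA(378,122)),
(T,(-52.5,66,8),tA(650,333)),(T,(52.5,66,8),tA(715,285)),(T,(52.5,-66,8),tA(780,367))]
print('stand',*fitpose(st,[450,-400,-50,0]))
tb=[(S,(57.5,0,0),sB(323,274)),(S,(-57.5,0,0),sB(189,253)),(T,(57.5,0,0),tA(182,382)),(T,(-57.5,0,0),tA(239,313))]
to=[(S,(57.5,0,0),sB(306,399)),(S,(-57.5,0,0),sB(298,548)),(T,(57.5,0,0),tA(105,322)),(T,(-57.5,0,0),tA(37,266))]
print('blue',*fitpose(tb,[450,200,200,16])); print('orange',*fitpose(to,[500,350,200,16]))
s=cv2.imread('pics/s0.png')[:,:,::-1];t=cv2.imread('pics/t0.png')[:,:,::-1]
for nm,lo,hi,bs,bt in(('b',(105,110,40),(130,255,255),(370,435,260,290),(236,278,200,236)),('o',(5,110,60),(22,255,255),(400,440,315,380),(186,228,180,216))):
    a=blob(s,lo,hi,bs)[:2];b=blob(t,lo,hi,bt)[:2];print(nm,a,b)
    r=tri([(S,a[0][1]),(T,b[0][1])]);print('cap',r.x,r.cost)
E
python3 fit0.py
```

```text
reader [636.8 -94.9   5.4  -5.3] [[ 1.4  0.1]
 [ 1.3  0.3]
 [-0.6  1.4]
 [ 1.2  1. ]
 [-0.1  0.6]
 [ 0.4 -0.6]
 [-1.6 -0.4]
 [-0.4  0.3]
 [-0.6  0.3]
 [-1.2 -0.5]
 [ 1.9 -1.1]]
stand [ 454.6 -410.   -52.4   -1.3] [[-0.4 -0.2]
 [ 0.7 -0.4]
 [ 0.4  0.5]
 [-2.   0.2]
 [-1.   0.4]
 [-0.1 -1. ]
 [ 1.   0.8]]
blue [448.8 197.7 143.9  13.7] [[-1.3  0.1]
 [ 0.1 -0.2]
 [-0.8  2.5]
 [-0.2 -0.3]]
orange [514.7 366.5 232.2  16.4] [[-0.   0.2]
 [-0.  -0.1]
 [ 0.8  0.5]
 [-0.8 -0.5]]
b [(np.int32(106), array([420.3, 277.2])), (np.int32(22), array([404.1, 274. ]))] [(np.int32(41), array([246.6, 227.9]))]
cap [411.7 227.8  17.1] 0.18912987012671015
o [(np.int32(129), array([418.8, 325.8])), (np.int32(32), array([418. , 343.3]))] [(np.int32(57), array([216. , 204.7]))]
cap [487.2 329.   23.3] 0.0026442677993021137
```

```bash
cat > fit1.py <<'E'
from h import *
np.set_printoptions(precision=1,suppress=True)
S,T='scene','top'
s=cv2.imread('pics/s0.png')[:,:,::-1];t=cv2.imread('pics/t0.png')[:,:,::-1]
ends={}
for n,im,box in((S,s,(245,320,150,250)),(T,t,(290,400,140,165))):
    x0,x1,y0,y1=box;h=cv2.cvtColor(im[y0:y1,x0:x1],cv2.COLOR_RGB2HSV)
    m=cv2.inRange(h,np.array((22,120,90)),np.array((34,255,255)))
    ys,xs=np.nonzero(m);P=np.c_[xs+x0,ys+y0].astype(float);c=P.mean(0)
    d=np.linalg.svd(P-c)[2][0] if 0 else np.linalg.svd(P-c,full_matrices=False)[2][0]
    u=(P-c)@d;v=(P-c)@[-d[1],d[0]];k=abs(v)<2.5;u=u[k];d=d*np.sign(d[0]);u=(P[k]-c)@d
    ends[n]=(c+d*(u.min()-.5),c+d*(u.max()+.5));print(n,len(P),ends[n],v.std())
A=tri([(S,ends[S][0]),(T,ends[T][1])]);B=tri([(S,ends[S][1]),(T,ends[T][0])])
print('-y end',A.x,A.cost,'+y end',B.x,B.cost,'len',np.linalg.norm(A.x-B.x))
kp=[(S,(10,-158,106),ends[S][0]),(T,(10,-158,106),ends[T][1]),(S,(10,158,106),ends[S][1]),(T,(10,158,106),ends[T][0])]
print('reader',*fitpose(kp,[637,-95,5.4,0]))
tb=[(S,(46.5,0,0),[420.3,277.2]),(S,(-57.5,0,0),sB(189,253)),(T,(46.5,0,0),[246.6,227.9]),(T,(-57.5,0,0),tA(239,313))]
to=[(S,(46.5,0,0),[418.8,325.8]),(S,(-57.5,0,0),sB(298,548)),(T,(46.5,0,0),[216,204.7]),(T,(-57.5,0,0),tA(37,266))]
print('blue',*fitpose(tb,[450,200,143,16])); print('orange',*fitpose(to,[500,350,232,16]))
# paddle block: dark pixels in top
h=t[150:260,410:470].max(2); 
E
python3 fit1.py
```

```text
scene 181 (array([254.4, 159.1]), array([310.4, 240.4])) 0.543490978579299
top 247 (array([296.5, 155.7]), array([393.6, 149.2])) 2.672739289971542
-y end [ 664.  -245.6  109.6] 1.2814781192754727 +y end [634.9  64.2 102.8] 0.8092972484866799 len 311.32129861944867
reader [639.6 -92.    5.2   0.2] [[ 0.9  0.4]
 [ 1.3 -0.8]
 [-0.5 -0.3]
 [-1.3  0.5]]
blue [448.8 198.9 143.   14.3] [[-0.8  0.1]
 [ 0.4 -0.3]
 [-0.   0.4]
 [-0.3 -0.2]]
orange [514.5 365.7 232.5  17.7] [[-0.2  0.6]
 [ 0.1 -0.7]
 [ 0.3  0.5]
 [-0.7 -0.4]]
```

drive_tool --steps '[{"offset":[2.1,-3.45,0],"yaw":-2.8,"grip":1},{"offset":[2.1,-3.45,0],"yaw":-2.8,"grip":1},{"offset":[2.1,-3.45,0],"yaw":-2.8,"grip":1},{"offset":[2.1,-3.45,0],"yaw":-2.8,"grip":1},{"offset":[2.1,-3.45,0],"yaw":-2.8,"grip":1},{"offset":[2.1,-3.45,0],"yaw":-2.8,"grip":1},{"offset":[2.1,-3.45,0],"yaw":-2.8,"grip":1},{"offset":[2.1,-3.45,0],"yaw":-2.8,"grip":1}]' --newtons 40

```text
time_s: 0.77
ee_pos: [339.6, 369.5, 194.2]
tool_rot: [-89.9, -0.6, -127.7]
wrist_force: [0.9, 0.3, 0.8]
finger_gap: 85.8
```

```bash
cat > st.py <<'E'
from h import *
np.set_printoptions(precision=1,suppress=True)
s=get_state()
for k in('time_s','joints','ee_pos','tool_rot','wrist_force','ft_torque','finger_gap'):print(k,np.round(s[k],2),end=' | ')
E
python3 st.py
```

```text
time_s 0.77 | joints [ 69.8   4.8 -20.9  -0.1 -64.8 -17.5] | ee_pos [339.6 369.5 194.2] | tool_rot [ -89.9   -0.6 -127.7] | wrist_force [0.9 0.3 0.8] | ft_torque [ 0.  -0.2 -0. ] | finger_gap 85.77 |
```

drive_tool --steps '[{"offset":[1.6,-2.45,-1.7],"yaw":0,"grip":1},{"offset":[1.6,-2.45,-1.7],"yaw":0,"grip":1},{"offset":[1.6,-2.45,-1.7],"yaw":0,"grip":1},{"offset":[1.6,-2.45,-1.7],"yaw":0,"grip":1},{"offset":[1.6,-2.45,-1.7],"yaw":0,"grip":1},{"offset":[1.6,-2.45,-1.7],"yaw":0,"grip":1},{"offset":[1.2,-1.8,-1.2],"yaw":0,"grip":1},{"offset":[0,0,0],"yaw":0,"grip":1}]'

```text
time_s: 1.43
ee_pos: [451.6, 189.4, 76.9]
tool_rot: [-90.0, -0.3, -128.2]
wrist_force: [0.2, 0.2, -0.2]
finger_gap: 85.3
```

drive_tool --steps '[{"offset":[-0.3,1.0,-1.0],"yaw":1,"grip":1},{"offset":[0,0,-1.5],"yaw":0,"grip":1},{"offset":[0,0,-1.5],"yaw":0,"grip":1},{"offset":[0,0,-1.2],"yaw":0,"grip":1},{"offset":[0,0,-0.8],"yaw":0,"grip":1},{"offset":[0,0,-0.4],"yaw":0,"grip":1},{"offset":[0,0,0],"yaw":0,"grip":1},{"offset":[0,0,0],"yaw":0,"grip":1}]'

```text
time_s: 2.1
ee_pos: [448.7, 198.4, 10.1]
tool_rot: [-90.0, -0.4, -127.4]
wrist_force: [-0.3, 0.3, 0.6]
finger_gap: 85.6
```

drive_tool --steps '[{"offset":[0,0.1,-0.4],"yaw":0,"grip":1},{"offset":[0,0,-0.2],"yaw":0,"grip":0.6},{"offset":[0,0,0],"yaw":0,"grip":0.4},{"offset":[0,0,0],"yaw":0,"grip":0},{"offset":[0,0,0],"yaw":0,"grip":0},{"offset":[0,0,0],"yaw":0,"grip":0},{"offset":[0,0,0],"yaw":0,"grip":0},{"offset":[0,0,0],"yaw":0,"grip":0}]' --newtons 40

```text
time_s: 2.77
ee_pos: [450.1, 201.2, 6.2]
tool_rot: [-90.0, -0.2, -127.4]
wrist_force: [-0.7, -0.0, 1.0]
finger_gap: 0.9
```

```bash
python3 - <<'E'
from h import *
s=snap('scene','s1');t=snap('top','t1')
a=cv2.resize(s[180:390,310:520],None,fx=2.4,fy=2.4,interpolation=cv2.INTER_CUBIC)
cv2.imwrite('pics/v1.png',a[:,:,::-1])
print(proj('scene',[[450,201,6],[450,199,16]]))
E
```

```text
[[400.11984575 276.38688115]
 [400.32703655 273.81952324]]
```

View pics/v1.png

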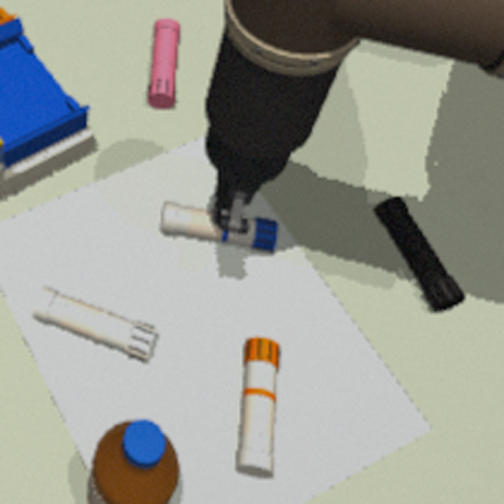

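```bash
python3 - <<'E'
from h import *
s=cv2.imread('pics/s1.png');t=cv2.imread('pics/t1.png')
p=proj('scene',[[450,201,6]])[0];q=proj('top',[[450,201,6]])[0];print(p,q)
a=cv2.resize(s[240:300,360:440],None,fx=7,fy=7,interpolation=cv2.INTER_CUBIC)
cv2.drawMarker(a,tuple(int(v) for v in ((p-[360,240])*7+3)),(0,0,255),0,12)
b=cv2.resize(t[190:250,225:305],None,fx=3,fy=3,interpolation=cv2.INTER_CUBIC)
cv2.drawMarker(b,tuple(int(v) for v in ((q-[225,190])*3+1)),(0,0,255),0,12)
b=cv2.copyMakeBorder(b,0,a.shape[0]-b.shape[0],0,0,0)
cv2.imwrite('pics/v2.png',np.hstack([a,b]))
E
python3 st.py
```

```text
[400.11984575 276.38688115] [255.1131207  216.93800005]
time_s 2.87 | joints [ 47.   16.6 -35.7   0.1 -37.9   5.6] | ee_pos [450.1 201.2   6.2] | tool_rot [ -90.    -0.2 -127.4] | wrist_force [ 0.7 -0.6 -0.3] | ft_torque [ 0.1 -0.1  0. ] | finger_gap 0.21 |
```

View pics/v2.png

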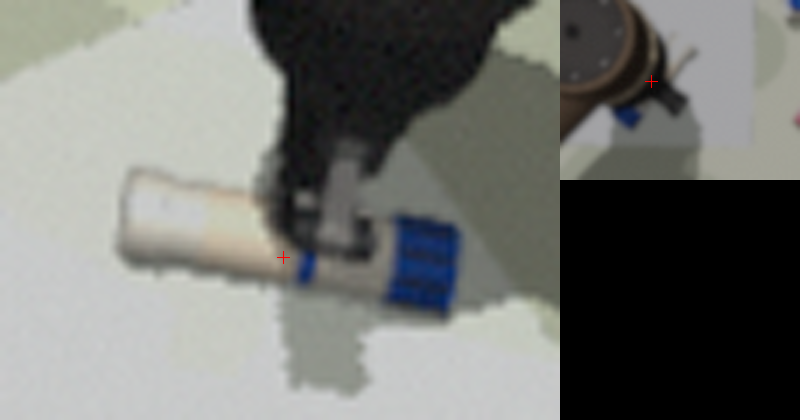

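```bash
python3 - <<'E'
from h import *
np.set_printoptions(precision=1,suppress=True)
for a,b in(((409,275),(265,224)),((408,274),(261,222))):
    r=tri([('scene',a),('top',b)]);print(r.x,r.cost)
t=cv2.imread('pics/t1.png');s=cv2.imread('pics/s1.png')
a=cv2.resize(t[150:250,200:320],None,fx=6,fy=6,interpolation=cv2.INTER_CUBIC)
P=np.array([[450.1,201.2,z] for z in(6,25,60,79,120,160)])
for q in proj('top',P): cv2.circle(a,tuple(int(v) for v in ((q-[200,150])*6+3)),4,(0,0,255),-1)
cv2.imwrite('pics/v3.png',cv2.convertScaleAbs(a,alpha=1.6))
E
```

```text
[417.  185.5 -34.2] 23.407972431356992
[425.7 192.5 -11.6] 11.84531962426762
```

View pics/v3.png

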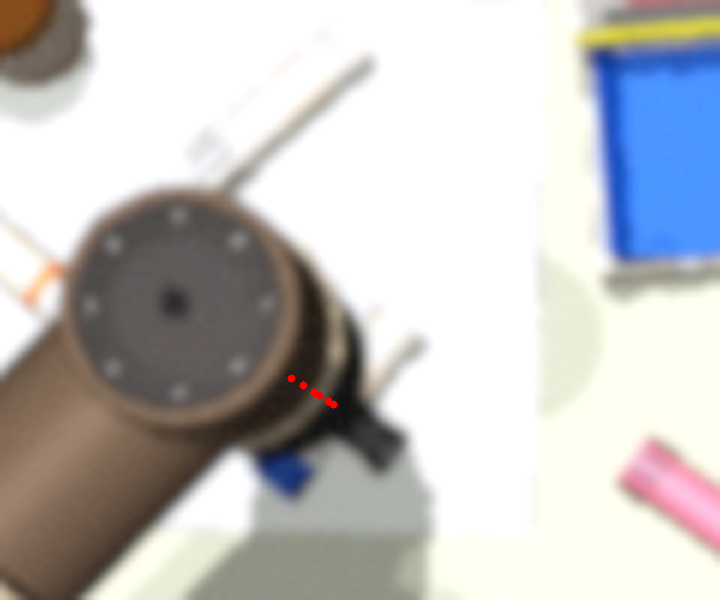

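```bash
python3 - <<'E'
from h import *
np.set_printoptions(precision=1,suppress=True)
j=np.array([.607,.794,0]);c=np.array([450,201,0])
for d in(0,15,30,45,55):
  for z in (15,40,80): print(d,z,proj('scene',c+j*d+[0,0,z])[0],proj('top',c-j*d+[0,0,z])[0])
E
```

```text
0 15 [400.7 274.7] [254.7 216.7]
0 40 [402.4 269.8] [253.7 216.1]
0 80 [405.2 261.4] [252. 215.]
15 15 [400.2 280. ] [258.3 219.5]
15 40 [401.9 275.2] [257.3 218.9]
15 80 [404.8 267. ] [255.6 217.9]
30 15 [399.8 285.5] [261.8 222.3]
30 40 [401.5 280.7] [260.9 221.8]
30 80 [404.3 272.6] [259.3 220.8]
45 15 [399.3 291.1] [265.4 225.1]
45 40 [401.  286.4] [264.5 224.6]
45 80 [403.9 278.4] [263.  223.8]
55 15 [399.  294.9] [267.7 227. ]
55 40 [400.7 290.2] [266.9 226.5]
55 80 [403.6 282.3] [265.5 225.7]
```

drive_tool --steps '[{"offset":[0,0,0.5],"yaw":0,"grip":0},{"offset":[0,0,0.5],"yaw":0,"grip":0},{"offset":[0,0,1],"yaw":0,"grip":0},{"offset":[0,0,1],"yaw":0,"grip":0},{"offset":[0,0,1],"yaw":0,"grip":0},{"offset":[0,0,1],"yaw":0,"grip":0},{"offset":[0,0,0],"yaw":0,"grip":0},{"offset":[0,0,0],"yaw":0,"grip":0}]'

```text
time_s: 3.53
ee_pos: [450.0, 201.0, 60.8]
tool_rot: [-90.0, -0.1, -127.4]
wrist_force: [-0.7, -0.7, -0.5]
finger_gap: 0.0
```

```bash
python3 - <<'E'
from h import *
s=snap('scene','s2');t=snap('top','t2')
for nm,im,lo,hi,b in(('s',s,(105,110,40),(130,255,255),(370,450,240,290)),('t',t,(105,110,40),(130,255,255),(236,278,200,236))): print(nm,blob(im,lo,hi,b)[:2])
a=cv2.resize(s[220:310,350:460],None,fx=5,fy=5,interpolation=cv2.INTER_CUBIC)
cv2.imwrite('pics/v4.png',cv2.convertScaleAbs(a[:,:,::-1],alpha=1.3))
E
python3 st.py
```

```text
s [(np.int32(103), array([420.22, 277.29])), (np.int32(20), array([404.05, 273.9 ]))]
t [(np.int32(36), array([246.81, 227.75]))]
time_s 3.63 | joints [ 47.   11.9 -32.6   0.1 -45.7   5.6] | ee_pos [449.9 200.8  60.4] | tool_rot [ -90.    -0.2 -127.4] | wrist_force [-0.2  0.7  0.3] | ft_torque [ 0.  -0.1  0.1] | finger_gap 0.31 |
```

```bash
python3 - <<'E'
from h import *
s=cv2.imread('pics/s2.png');t=cv2.imread('pics/t2.png')
def crop(im,n,x0,y0,w,h,k,P):
    a=cv2.convertScaleAbs(cv2.resize(im[y0:y0+h,x0:x0+w],None,fx=k,fy=k,interpolation=cv2.INTER_CUBIC),alpha=1.7)
    for q in proj(n,P): cv2.circle(a,tuple(int(v) for v in ((q-[x0,y0])*k+k/2)),2,(0,0,255),-1)
    return a
P=[[450,201,60+d] for d in(0,19,73,120)]
a=crop(s,'scene',370,215,66,80,6,P);b=crop(t,'top',232,190,66,80,6,P)
cv2.imwrite('pics/v5.png',np.hstack([a,b]))
E
```

```text
(no output)
```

View pics/v5.png

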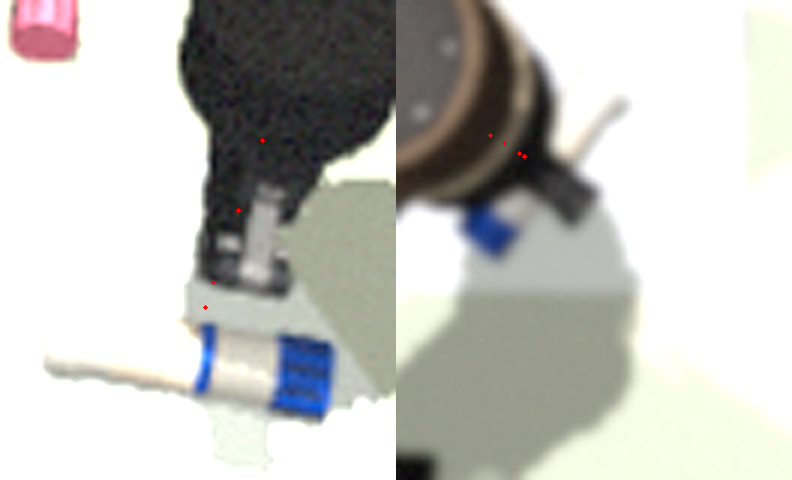

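drive_tool --steps '[{"offset":[0,0,0],"yaw":0,"grip":1},{"offset":[0,0,0],"yaw":0,"grip":1},{"offset":[0,0,0],"yaw":0,"grip":1},{"offset":[0,0,0],"yaw":0,"grip":1},{"offset":[0,0,0],"yaw":0,"grip":1},{"offset":[0,0,0],"yaw":0,"grip":1},{"offset":[0,0,0],"yaw":0,"grip":1},{"offset":[0,0,0],"yaw":0,"grip":1}]'

```text
time_s: 4.3
ee_pos: [448.5, 199.5, 57.7]
tool_rot: [-90.0, -0.5, -127.4]
wrist_force: [0.1, 0.5, -0.2]
finger_gap: 85.8
```

```bash
python3 st.py; python3 - <<'E'
from h import *
print(proj('scene',[[0,0,0]]),proj('top',[[0,0,0]]))
s=snap('scene','s3');t=snap('top','t3')
s2=cv2.imread('pics/s2.png')[:,:,::-1];t2=cv2.imread('pics/t2.png')[:,:,::-1]
out=[]
for n,a,b in(('scene',s2,s),('top',t2,t)):
    d=np.abs(a.astype(int)-b).max(2)>30
    ys,xs=np.nonzero(d);print(n,len(xs),xs.min(),xs.max(),ys.min(),ys.max())
def crop(im,n,x0,y0,w,h,k,P):
    a=cv2.convertScaleAbs(cv2.resize(im[y0:y0+h,x0:x0+w],None,fx=k,fy=k,interpolation=cv2.INTER_CUBIC),alpha=1.7)[:,:,::-1].copy()
    for q in proj(n,P): cv2.circle(a,tuple(int(v) for v in ((q-[x0,y0])*k+k/2)),2,(0,0,255),-1)
    return a
j=np.array([.607,.794,0]);P=[np.array([450,201,73])+j*d for d in(-43,0,43)]
a=crop(s,'scene',370,215,66,80,6,P);b=crop(t,'top',232,190,66,80,6,P)
cv2.imwrite('pics/v6.png',np.hstack([a,b]))
E
```

```text
time_s 4.3 | joints [ 47.   12.1 -32.7   0.  -45.6   5.6] | ee_pos [448.5 199.6  57.7] | tool_rot [ -90.    -0.5 -127.4] | wrist_force [ 0.1  0.5 -0.2] | ft_torque [-0.  0. -0.] | finger_gap 85.78 | [[485.24360494 170.08761379]] [[314.1038646  357.26309489]]
scene 1839 399 639 20 307
top 126 202 274 213 399
```

View pics/v6.png

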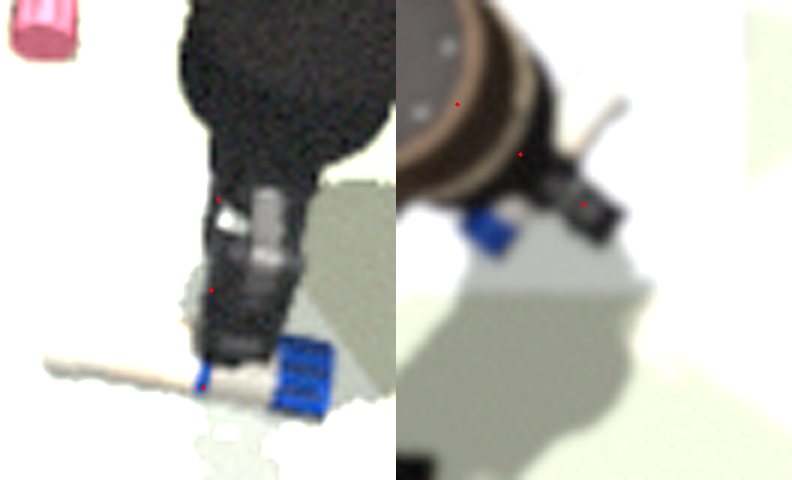

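drive_tool --steps '[{"offset":[0,0,-1.5],"yaw":0,"grip":1},{"offset":[0,0,-1.5],"yaw":0,"grip":1},{"offset":[0,0,-1.2],"yaw":0,"grip":1},{"offset":[0,0,-0.8],"yaw":0,"grip":1},{"offset":[0,0,-0.4],"yaw":0,"grip":1},{"offset":[0,0,0],"yaw":0,"grip":1},{"offset":[0,0,-0.2],"yaw":0,"grip":1},{"offset":[0,0,-0.2],"yaw":0,"grip":1}]'

```text
time_s: 5.07
ee_pos: [450.2, 201.0, -0.5]
tool_rot: [-90.0, -0.2, -127.3]
wrist_force: [0.1, -0.6, -0.6]
finger_gap: 85.4
```

drive_tool --steps '[{"offset":[0,0,-0.1],"yaw":0,"grip":1},{"offset":[0,0,-0.1],"yaw":0,"grip":1},{"offset":[0,0,-0.1],"yaw":0,"grip":1},{"offset":[0,0,-0.1],"yaw":0,"grip":1},{"offset":[0,0,-0.1],"yaw":0,"grip":1},{"offset":[0,0,-0.1],"yaw":0,"grip":1},{"offset":[0,0,0],"yaw":0,"grip":1},{"offset":[0,0,0],"yaw":0,"grip":1}]'

```text
time_s: 5.73
ee_pos: [451.1, 201.9, -5.6]
tool_rot: [-89.9, -0.0, -127.3]
wrist_force: [-1.4, -0.0, 0.1]
finger_gap: 85.4
```

drive_tool --steps '[{"offset":[0,0,0],"yaw":0,"grip":0.7},{"offset":[0,0,0],"yaw":0,"grip":0.5},{"offset":[0,0,0],"yaw":0,"grip":0.35},{"offset":[0,0,0],"yaw":0,"grip":0.3},{"offset":[0,0,0],"yaw":0,"grip":0.25},{"offset":[0,0,0],"yaw":0,"grip":0.2},{"offset":[0,0,0],"yaw":0,"grip":0.2},{"offset":[0,0,0],"yaw":0,"grip":0.2}]' --newtons 30

```text
time_s: 6.4
ee_pos: [451.4, 201.7, -2.7]
tool_rot: [-89.9, -0.0, -127.2]
wrist_force: [-1.9, 0.4, 8.4]
finger_gap: 17.4
```

```bash
python3 st.py; python3 - <<'E'
from h import *
s=snap('scene','s4');t=snap('top','t4')
print(blob(s,(105,110,40),(130,255,255),(370,450,240,300))[:2],blob(t,(105,110,40),(130,255,255),(236,278,200,240))[:2])
E
```

```text
time_s 6.4 | joints [ 47.   17.4 -36.2   0.2 -36.4   5.6] | ee_pos [451.4 201.7  -2.7] | tool_rot [ -89.9   -0.  -127.2] | wrist_force [-1.9  0.4  8.4] | ft_torque [ 0.1  0.9 -0. ] | finger_gap 17.4 | [(np.int32(101), array([420.13, 278.39]))] [(np.int32(32), array([246.72, 227.66]))]
```

```bash
python3 - <<'E'
from h import *
def crop(im,n,x0,y0,w,h,k,D):
    a=cv2.convertScaleAbs(cv2.resize(im[y0:y0+h,x0:x0+w],None,fx=k,fy=k,interpolation=cv2.INTER_CUBIC),alpha=1.7)
    for P,c in D:
        for q in proj(n,P): cv2.circle(a,tuple(int(v) for v in ((q-[x0,y0])*k+k/2)),2,c,-1)
    return a
s=cv2.imread('pics/s4.png');t=cv2.imread('pics/t4.png')
j=np.array([.607,.794,0]);u=np.array([-.8,.6,0]);c=np.array([448.8,198.9,16])
T=[c+u*d+j*e for d in(-57.5,57.5) for e in(-16,16)]+[c+u*d-[0,0,16] for d in(-57.5,57.5)]
tip=np.array([451.4,201.7,-2.7]);D=[(T,(0,200,0)),([tip+j*d+[0,0,z] for d in(-9,9) for z in(0,30)],(0,0,255)),([tip+[0,0,z] for z in(73,120,160)],(0,0,255))]
a=crop(s,'scene',372,222,56,80,7,D);b=crop(t,'top',232,185,56,80,7,D)
cv2.imwrite('pics/v7.png',np.hstack([a,b]))
E
```

```text
(no output)
```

View pics/v7.png

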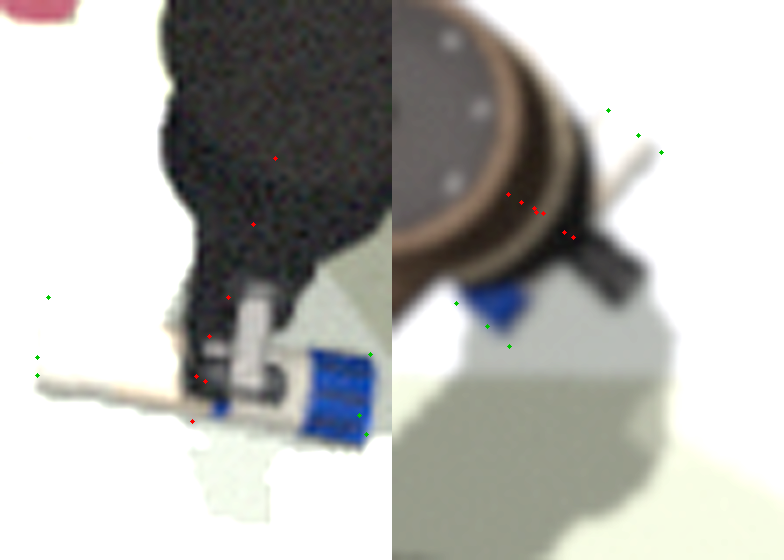

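drive_tool --steps '[{"offset":[0,0,0.5],"yaw":0,"grip":0.2},{"offset":[0,0,0.5],"yaw":0,"grip":0.5},{"offset":[0,0,0],"yaw":0,"grip":1},{"offset":[0,0,0],"yaw":0,"grip":1},{"offset":[0,0,0],"yaw":0,"grip":1},{"offset":[0,0,0],"yaw":0,"grip":1},{"offset":[-0.1,-0.1,-0.5],"yaw":0,"grip":1},{"offset":[-0.1,-0.1,-0.5],"yaw":0,"grip":1}]'

```text
time_s: 7.17
ee_pos: [450.4, 200.7, -1.2]
tool_rot: [-89.8, 0.2, -127.2]
wrist_force: [0.2, 0.6, 0.7]
finger_gap: 85.4
```

drive_tool --steps '[{"offset":[0,0,-0.3],"yaw":0,"grip":1},{"offset":[0,0,-0.3],"yaw":0,"grip":1},{"offset":[0,0,-0.3],"yaw":0,"grip":1},{"offset":[0,0,-0.2],"yaw":0,"grip":1},{"offset":[0,0,-0.2],"yaw":0,"grip":1},{"offset":[0,0,-0.1],"yaw":0,"grip":1},{"offset":[0,0,0],"yaw":0,"grip":1},{"offset":[0,0,0],"yaw":0,"grip":1}]'

```text
time_s: 7.83
ee_pos: [448.7, 199.0, -19.5]
tool_rot: [-89.9, -0.1, -127.2]
wrist_force: [0.2, 1.2, -0.6]
finger_gap: 85.5
```

drive_tool --steps '[{"offset":[0,0,-0.2],"yaw":0,"grip":1},{"offset":[0,0,-0.2],"yaw":0,"grip":1},{"offset":[0,0,-0.1],"yaw":0,"grip":1},{"offset":[0,0,-0.1],"yaw":0,"grip":1},{"offset":[0,0,0],"yaw":0,"grip":1},{"offset":[0,0,0],"yaw":0,"grip":1},{"offset":[0,0,0],"yaw":0,"grip":1},{"offset":[0,0,0],"yaw":0,"grip":1}]'

```text
time_s: 8.5
ee_pos: [449.1, 199.4, -25.6]
tool_rot: [-89.9, -0.0, -127.2]
wrist_force: [0.5, -0.4, 0.7]
finger_gap: 85.5
```

drive_tool --steps '[{"offset":[0,0,0],"yaw":0,"grip":0.7},{"offset":[0,0,0],"yaw":0,"grip":0.5},{"offset":[0,0,0],"yaw":0,"grip":0.4},{"offset":[0,0,0],"yaw":0,"grip":0.3},{"offset":[0,0,0],"yaw":0,"grip":0.25},{"offset":[0,0,0],"yaw":0,"grip":0.2},{"offset":[0,0,0],"yaw":0,"grip":0.2},{"offset":[0,0,0],"yaw":0,"grip":0.2}]' --newtons 30

```text
time_s: 9.17
ee_pos: [449.3, 199.6, -25.2]
tool_rot: [-89.9, -0.0, -127.2]
wrist_force: [-0.7, 0.2, 0.4]
finger_gap: 27.8
```

drive_tool --steps '[{"offset":[0,0,0.5],"yaw":0,"grip":0.2},{"offset":[0,0,1],"yaw":0,"grip":0.2},{"offset":[0,0,1.5],"yaw":0,"grip":0.2},{"offset":[0,0,2],"yaw":0,"grip":0.2},{"offset":[0,0,2],"yaw":0,"grip":0.2},{"offset":[0,0,2],"yaw":0,"grip":0.2},{"offset":[0,0,1],"yaw":0,"grip":0.2},{"offset":[0,0,0],"yaw":0,"grip":0.2}]'

```text
time_s: 9.83
ee_pos: [447.1, 197.3, 79.5]
tool_rot: [-89.9, -0.3, -127.3]
wrist_force: [-0.6, 0.1, -0.7]
finger_gap: 28.1
```

drive_tool --steps '[{"offset":[0.5,-1.2,1],"yaw":-3,"grip":0.2},{"offset":[1.2,-2.5,0.5],"yaw":-6,"grip":0.2},{"offset":[1.5,-3.2,0],"yaw":-7,"grip":0.2},{"offset":[1.5,-3.2,0],"yaw":-7,"grip":0.2},{"offset":[1.5,-3.2,0],"yaw":-7,"grip":0.2},{"offset":[1.2,-2.8,0],"yaw":-6,"grip":0.2},{"offset":[0.8,-1.8,0],"yaw":-5,"grip":0.2},{"offset":[0.3,-0.8,0],"yaw":-3,"grip":0.2}]'

```text
time_s: 10.5
ee_pos: [532.8, 4.4, 93.1]
tool_rot: [-89.9, -0.3, -172.8]
wrist_force: [-0.6, 0.2, -0.7]
finger_gap: 27.9
```

```bash
python3 st.py; python3 - <<'E'
from h import *
s=snap('scene','s5');t=snap('top','t5')
print(blob(s,(105,110,40),(130,255,255),(270,400,150,290))[:4],blob(t,(105,110,40),(130,255,255),(290,350,140,230))[:4])
E
```

```text
time_s 10.5 | joints [ 21.6  13.1 -25.4  -0.  -51.7 -14.4] | ee_pos [532.8   4.4  93.1] | tool_rot [ -90.    -0.3 -172.8] | wrist_force [-0.6  0.2 -0.7] | ft_torque [ 0. -0. -0.] | finger_gap 27.9 | [(np.int32(1818), array([316.17, 218.45])), (np.int32(146), array([347.24, 212.25])), (np.int32(12), array([337.92, 198.42]))] [(np.int32(417), array([339.1 , 173.02])), (np.int32(22), array([300.55, 190.82]))]
```

```bash
python3 - <<'E'
from h import *
np.set_printoptions(precision=1,suppress=True)
r=tri([('scene',[347.24,212.25]),('top',[300.55,190.82])]);print(r.x,r.cost)
a=np.radians(97.2);print('centre',r.x-46.5*np.array([np.cos(a),np.sin(a),0]), 'front', proj('scene',[[553.8,-24.5,71]]))
E
```

```text
[523.7  45.5 127.7] 0.2479975819872908
centre [529.5  -0.7 127.7] front [[324.1 210.2]]
```

drive_tool --steps '[{"offset":[0.6,-0.7,-0.3],"yaw":-1,"grip":0.2},{"offset":[0.6,-0.7,-0.5],"yaw":-0.9,"grip":0.2},{"offset":[0.5,-0.6,-0.5],"yaw":0,"grip":0.2},{"offset":[0.3,-0.4,-0.5],"yaw":0,"grip":0.2},{"offset":[0.1,-0.1,-0.3],"yaw":0,"grip":0.2},{"offset":[0,0,-0.1],"yaw":0,"grip":0.2},{"offset":[0,0,0],"yaw":0,"grip":0.2},{"offset":[0,0,0],"yaw":0,"grip":0.2}]'

```text
time_s: 11.27
ee_pos: [553.2, -20.3, 65.9]
tool_rot: [-89.9, -0.5, -174.2]
wrist_force: [0.7, 0.5, -0.4]
finger_gap: 27.7
```

```bash
cat > cap.py <<'E'
from h import *
import sys
np.set_printoptions(precision=1,suppress=True)
# column,row window for the cap in scene; prints blobs and back-projection at given z
def back(n,px,z): return least_squares(lambda v:proj(n,[v[0],v[1],z])[0]-px,[550,0]).x
E
python3 st.py; python3 - <<'E'
from cap import *
s=snap('scene','s6');t=snap('top','t6')
lo,hi=(105,110,40),(130,255,255)
print(blob(s,lo,hi,(270,400,150,290))[:4],blob(t,lo,hi,(285,350,140,230))[:4])
cv2.imwrite('pics/v8.png',cv2.resize(s[170:270,250:390],None,fx=5,fy=5,interpolation=cv2.INTER_CUBIC)[:,:,::-1])
E
```

```text
time_s 11.27 | joints [ 18.1  16.9 -24.4  -0.1 -49.3 -12.3] | ee_pos [553.2 -20.3  65.9] | tool_rot [ -89.9   -0.5 -174.2] | wrist_force [ 0.7  0.5 -0.5] | ft_torque [-0.  -0.1  0.1] | finger_gap 27.73 | [(np.int32(1634), array([317.1, 221.2])), (np.int32(10), array([326. , 201.1]))] [(np.int32(162), array([339.4, 181.9])), (np.int32(152), array([309.4, 187.7]))]
```

```bash
python3 - <<'E'
from cap import *
s=cv2.imread('pics/s6.png')[:,:,::-1]
c=np.array([551.7,-22.8,105.]);a=np.radians(95.8);u=np.array([np.cos(a),np.sin(a),0])
D=np.arange(-75,76,5)
for off in(0,8):
    P=np.array([c+u*d+[0,0,off] for d in D]);q=proj('scene',P)
    v=[s[int(round(y)),int(round(x))] for x,y in q]
    print(off,[(int(d),*map(int,k)) for d,k in zip(D,v)])
print(q[0],q[-1])
E
```

```text
0 [(-75, 69, 70, 67), (-70, 37, 34, 36), (-65, 34, 35, 35), (-60, 29, 29, 30), (-55, 47, 45, 44), (-50, 25, 25, 23), (-45, 26, 27, 24), (-40, 27, 30, 29), (-35, 23, 26, 27), (-30, 20, 21, 22), (-25, 31, 31, 27), (-20, 25, 22, 24), (-15, 78, 73, 68), (-10, 133, 125, 112), (-5, 96, 98, 116), (0, 42, 58, 109), (5, 133, 130, 121), (10, 135, 134, 123), (15, 136, 133, 124), (20, 169, 168, 159), (25, 195, 197, 202), (30, 34, 68, 134), (35, 42, 64, 123), (40, 46, 62, 110), (45, 28, 74, 162), (50, 15, 37, 84), (55, 17, 38, 84), (60, 13, 43, 86), (65, 17, 43, 98), (70, 56, 74, 114), (75, 17, 50, 110)]
8 [(-75, 54, 56, 54), (-70, 71, 72, 69), (-65, 43, 43, 45), (-60, 34, 34, 36), (-55, 26, 25, 28), (-50, 29, 28, 30), (-45, 23, 22, 25), (-40, 27, 26, 30), (-35, 29, 29, 29), (-30, 27, 30, 26), (-25, 23, 22, 25), (-20, 24, 25, 30), (-15, 46, 45, 43), (-10, 123, 113, 101), (-5, 138, 128, 114), (0, 120, 113, 112), (5, 89, 93, 112), (10, 139, 135, 125), (15, 135, 132, 124), (20, 138, 135, 128), (25, 137, 134, 124), (30, 148, 153, 160), (35, 39, 73, 155), (40, 27, 80, 181), (45, 26, 83, 189), (50, 10, 73, 175), (55, 15, 46, 102), (60, 13, 42, 85), (65, 20, 41, 87), (70, 84, 91, 105), (75, 105, 113, 118)]
[310.5 181.8] [341.2 220.7]
```

drive_tool --steps '[{"offset":[0.5,0.2,0],"yaw":-0.5,"grip":0.2},{"offset":[0.3,0.1,-0.3],"yaw":0,"grip":0.2},{"offset":[0,0,-0.5],"yaw":0,"grip":0.2},{"offset":[0,0,-0.6],"yaw":0,"grip":0.2},{"offset":[0,0,-0.5],"yaw":0,"grip":0.2},{"offset":[0,0,-0.2],"yaw":0,"grip":0.2},{"offset":[0,0,0],"yaw":0,"grip":0.2},{"offset":[0,0,0],"yaw":0,"grip":0.2}]'

```text
time_s: 12.03
ee_pos: [562.5, -16.1, 43.6]
tool_rot: [-90.0, -0.4, -174.7]
wrist_force: [0.1, -0.5, -1.0]
finger_gap: 27.7
```

drive_tool --steps '[{"offset":[0,0,-0.3],"yaw":0,"grip":0.2},{"offset":[0,0,-0.2],"yaw":0,"grip":0.2},{"offset":[0,0,-0.1],"yaw":0,"grip":0.2},{"offset":[0,0,-0.1],"yaw":0,"grip":0.2},{"offset":[0,0,-0.1],"yaw":0,"grip":0.2},{"offset":[0,0,0],"yaw":0,"grip":0.2},{"offset":[0,0,0],"yaw":0,"grip":0.2},{"offset":[0,0,0],"yaw":0,"grip":0.2}]'

```text
time_s: 12.7
ee_pos: [562.4, -16.2, 35.1]
tool_rot: [-90.0, -0.4, -174.7]
wrist_force: [0.8, -0.4, -0.9]
finger_gap: 27.8
```

```bash
python3 - <<'E'
from cap import *
s=snap('scene','s7')
c=np.array([560,-23,73.]);a=np.radians(95.3);u=np.array([np.cos(a),np.sin(a),0])
for off in(0,8,14):
    D=np.arange(16,72,3)
    q=proj('scene',np.array([c+u*d+[0,0,off] for d in D]))
    print(off,[(int(d),*map(int,s[int(round(y)),int(round(x))])) for d,(x,y) in zip(D,q)])
E
```

```text
0 [(16, 138, 135, 126), (19, 137, 135, 125), (22, 137, 135, 127), (25, 169, 168, 160), (28, 149, 152, 161), (31, 144, 158, 190), (34, 39, 76, 155), (37, 41, 77, 158), (40, 43, 68, 119), (43, 43, 82, 169), (46, 45, 73, 146), (49, 31, 74, 158), (52, 14, 45, 101), (55, 17, 39, 85), (58, 20, 41, 88), (61, 10, 36, 85), (64, 23, 44, 97), (67, 19, 67, 152), (70, 30, 71, 158)]
8 [(16, 139, 138, 129), (19, 138, 135, 127), (22, 138, 137, 128), (25, 138, 135, 126), (28, 135, 132, 124), (31, 139, 135, 126), (34, 102, 115, 153), (37, 25, 84, 189), (40, 25, 81, 184), (43, 30, 81, 184), (46, 30, 81, 184), (49, 28, 85, 191), (52, 29, 84, 190), (55, 33, 79, 173), (58, 26, 42, 89), (61, 22, 44, 86), (64, 10, 33, 84), (67, 14, 40, 84), (70, 14, 49, 106)]
14 [(16, 131, 126, 115), (19, 135, 131, 123), (22, 129, 128, 121), (25, 134, 133, 123), (28, 132, 129, 120), (31, 135, 132, 124), (34, 127, 127, 124), (37, 64, 86, 143), (40, 64, 86, 143), (43, 29, 72, 158), (46, 22, 83, 188), (49, 22, 81, 186), (52, 21, 82, 186), (55, 21, 82, 186), (58, 27, 70, 149), (61, 20, 51, 110), (64, 22, 44, 86), (67, 14, 41, 86), (70, 14, 40, 84)]
```

drive_tool --steps '[{"offset":[0,0,-0.1],"yaw":0,"grip":0.2},{"offset":[0,0,-0.1],"yaw":0,"grip":0.2},{"offset":[0,0,0],"yaw":0,"grip":0.2},{"offset":[0,0,0],"yaw":0,"grip":0.2},{"offset":[0,0,0],"yaw":0,"grip":0.2},{"offset":[0,0,0],"yaw":0,"grip":0.2},{"offset":[0,0,0],"yaw":0,"grip":0.2},{"offset":[0,0,0],"yaw":0,"grip":0.2}]'

```text
time_s: 13.42
ee_pos: [562.6, -16.2, 33.2]
tool_rot: [-90.0, -0.4, -174.7]
wrist_force: [-0.2, -0.5, -0.8]
finger_gap: 28.2
```

drive_tool --steps '[{"offset":[0,0,-0.1],"yaw":0,"grip":0.2},{"offset":[0,0,-0.1],"yaw":0,"grip":0.2},{"offset":[0,0,0],"yaw":0,"grip":0.2},{"offset":[0,0,0],"yaw":0,"grip":0.2},{"offset":[0,0,0],"yaw":0,"grip":0.2},{"offset":[0,0,0],"yaw":0,"grip":0.2},{"offset":[0,0,0],"yaw":0,"grip":0.2},{"offset":[0,0,0],"yaw":0,"grip":0.2}]'

```text
time_s: 14.08
ee_pos: [562.7, -16.2, 31.0]
tool_rot: [-90.0, -0.4, -174.7]
wrist_force: [0.5, -0.4, -0.7]
finger_gap: 28.0
```

drive_tool --steps '[{"offset":[0,0,-0.1],"yaw":0,"grip":0.2},{"offset":[0,0,-0.05],"yaw":0,"grip":0.2},{"offset":[0,0,0],"yaw":0,"grip":0.2},{"offset":[0,0,0],"yaw":0,"grip":0.2},{"offset":[0,0,0],"yaw":0,"grip":0.2},{"offset":[0,0,0],"yaw":0,"grip":0.2},{"offset":[0,0,0],"yaw":0,"grip":0.2},{"offset":[0,0,0],"yaw":0,"grip":0.2}]'

```text
time_s: 14.75
ee_pos: [562.9, -16.2, 30.3]
tool_rot: [-90.0, -0.3, -174.7]
wrist_force: [-0.5, 0.0, 1.1]
finger_gap: 28.1
```

drive_tool --steps '[{"offset":[0,0,0],"yaw":0,"grip":0.35},{"offset":[0,0,0],"yaw":0,"grip":0.38},{"offset":[0,0,0],"yaw":0,"grip":0.42},{"offset":[0,0,0],"yaw":0,"grip":0.5},{"offset":[0,0,0],"yaw":0,"grip":0.6},{"offset":[0,0,0],"yaw":0,"grip":0.6},{"offset":[0,0,0.5],"yaw":0,"grip":0.6},{"offset":[0,0,1],"yaw":0,"grip":0.6}]'

```text
time_s: 15.42
ee_pos: [561.7, -16.3, 44.2]
tool_rot: [-89.9, -0.5, -174.7]
wrist_force: [1.1, 0.5, 0.3]
finger_gap: 51.1
```

drive_tool --steps '[{"offset":[0,0,2],"yaw":0,"grip":0.6},{"offset":[0,0,2.5],"yaw":0,"grip":0.6},{"offset":[0,0,3],"yaw":0,"grip":0.8},{"offset":[-0.3,1.5,3],"yaw":2,"grip":1},{"offset":[-0.5,3.5,0],"yaw":4,"grip":1},{"offset":[-0.5,4,0],"yaw":6,"grip":1},{"offset":[-0.5,4,0],"yaw":7,"grip":1},{"offset":[-0.5,4,0],"yaw":7,"grip":1}]'

```text
time_s: 16.08
ee_pos: [538.8, 152.9, 165.2]
tool_rot: [-89.8, -0.0, -148.5]
wrist_force: [1.2, 0.0, -0.9]
finger_gap: 85.7
```

```bash
cat > wb.py <<'E'
from cap import *
R=dict(x=638.5,y=-93,yaw=5.3)
def rdw(p): return Ro.from_euler('z',R['yaw'],degrees=True).apply(p)+[R['x'],R['y'],0]
def wmask(im,lane,n,x0=-103,x1=8):
    # white pixels inside the tray deck region of lane (+1 blue,-1 orange)
    pts=proj(n,[rdw([x,lane*76+y,62]) for x,y in((x0,-60),(x1,-60),(x1,60),(x0,60))])
    m=np.zeros(im.shape[:2],np.uint8);cv2.fillConvexPoly(m,np.int32(np.round(pts)),255)
    h=cv2.cvtColor(im,cv2.COLOR_RGB2HSV);return m&cv2.inRange(h,np.array((0,0,90)),np.array((180,60,255)))
E
python3 st.py; python3 - <<'E'
from wb import *
s=snap('scene','s8');t=snap('top','t8')
for n,im in(('scene',s),('top',t)):
    m=wmask(im,1,n);ys,xs=np.nonzero(m);print(n,len(xs),xs.mean(),ys.mean(),xs.min(),xs.max(),ys.min(),ys.max(), 'pred',proj(n,[rdw([-78,76+d,71]) for d in(-57.5,0,57.5)]).round(1).tolist())
E
```

```text
time_s 16.08 | joints [ 36.   11.3 -17.2   0.2 -61.5  -4.6] | ee_pos [538.8 152.9 165.2] | tool_rot [ -89.8   -0.  -148.5] | wrist_force [ 1.2  0.  -0.9] | ft_torque [ 0.  -0.1  0. ] | finger_gap 85.67 | scene 415 319.34698795180725 210.84096385542168 287 343 194 241 pred [[313.3, 195.9], [324.1, 210.2], [335.6, 225.5]]
top 265 325.611320754717 180.9056603773585 309 343 175 193 pred [[341.6, 182.3], [323.7, 183.7], [305.8, 185.2]]
```

```bash
cat >> wb.py <<'E'
def body(im,lane,n,x0=-103,x1=8):
    m=wmask(im,lane,n,x0,x1); k,l,st,c=cv2.connectedComponentsWithStats(m)
    i=1+np.argmax(st[1:,4]); ys,xs=np.nonzero(l==i); P=np.float32(np.c_[xs,ys]); return st[i].tolist(),c[i],cv2.minAreaRect(P)
E
python3 - <<'E'
from wb import *
for f in('8',):
  for n in('scene','top'):
    im=cv2.imread(f'pics/{n[0]}{f}.png')[:,:,::-1]
    st,c,r=body(im,1,n);print(n,st,c,r)
    print('z71 ->',back(n,c,71),'pred body mid',rdw([-78,76-11,71])[:2])
    # column/row of tube seen across the lane: profile along reader x at lane offset -30
    D=np.arange(-104,-40,4);q=proj(n,[rdw([d,46,73]) for d in D])
    print([(int(d),*map(int,im[int(round(y)),int(round(x))])) for d,(x,y) in zip(D,q)])
E
```

```text
scene [307, 196, 20, 21, 201] [315.9 205.2] ((315.9927978515625, 205.43324279785156), (18.866432189941406, 11.89666748046875), 57.2647705078125)
z71 -> [566.3 -49.1] pred body mid [554.8 -35.5]
[(-104, 203, 207, 183), (-100, 204, 210, 185), (-96, 173, 180, 164), (-92, 53, 72, 114), (-88, 22, 44, 97), (-84, 95, 106, 143), (-80, 209, 205, 188), (-76, 214, 215, 208), (-72, 213, 214, 214), (-68, 212, 214, 213), (-64, 213, 214, 212), (-60, 211, 209, 190), (-56, 170, 167, 155), (-52, 98, 100, 107), (-48, 14, 68, 156), (-44, 29, 85, 194)]
top [321, 175, 20, 11, 181] [330.1 180.1] ((330.2930908203125, 180.01724243164062), (9.218048095703125, 19.349597930908203), 85.2363510131836)
z71 -> [565.8 -45.1] pred body mid [554.8 -35.5]
[(-104, 102, 107, 132), (-100, 71, 96, 152), (-96, 48, 95, 169), (-92, 46, 91, 164), (-88, 43, 79, 146), (-84, 66, 80, 123), (-80, 142, 140, 138), (-76, 159, 157, 156), (-72, 166, 165, 166), (-68, 167, 166, 169), (-64, 167, 167, 169), (-60, 161, 162, 165), (-56, 144, 148, 161), (-52, 109, 123, 163), (-48, 72, 105, 168), (-44, 49, 96, 171)]
```

```bash
python3 - <<'E'
from wb import *
for n in('scene','top'):
    im=cv2.imread(f'pics/{n[0]}0.png')[:,:,::-1]
    for lane,ch in((1,'b'),(-1,'o')):
      for oy in(-25,0,25):
        D=np.arange(-120,-84,2.);q=proj(n,[rdw([d,lane*76+oy,53.5]) for d in D])
        sat=cv2.cvtColor(im,cv2.COLOR_RGB2HSV)[:,:,1]
        v=cv2.remap(sat,np.float32(q[:,0]),np.float32(q[:,1]),cv2.INTER_LINEAR).ravel()
        mid=(v.max()+v.min())/2.;i=np.argmax(v>mid);e=D[i-1]+2*(mid-v[i-1])/(float(v[i])-v[i-1])
        print(n,ch,oy,'front edge x',round(e,1),end=' ; ')
    # lateral: inner faces, orange/blue seam between trays at z 60, x=-50
    print()
E
```

```text
scene b -25 front edge x -83.7 ; scene b 0 front edge x -83.7 ; scene b 25 front edge x -83.7 ; scene o -25 front edge x -83.8 ; scene o 0 front edge x -83.8 ; scene o 25 front edge x -83.8 ; 
top b -25 front edge x -100.0 ; top b 0 front edge x -100.9 ; top b 25 front edge x -101.2 ; top o -25 front edge x -99.7 ; top o 0 front edge x -100.4 ; top o 25 front edge x -99.8 ; <stdin>:9: RuntimeWarning: overflow encountered in scalar add
```

```bash
python3 - <<'E'
from wb import *
print('bottle',back('top',tA(38,148),163),'white',back('top',tA(184,215),16))
s=snap('scene','s9')
print(body(s,1,'scene'))
D=np.arange(-104,-40,4);q=proj('scene',[rdw([d,46,73]) for d in D])
print([(int(d),int(s[int(round(y)),int(round(x))][0])) for d,(x,y) in zip(D,q)])
E
```

```text
bottle [660.  375.5] white [612.7 232.9]
([307, 196, 20, 20, 198], array([316. , 205.2]), ((316.0451354980469, 205.29244995117188), (18.686180114746094, 11.656330108642578), 57.2647705078125))
[(-104, 205), (-100, 204), (-96, 172), (-92, 54), (-88, 17), (-84, 96), (-80, 210), (-76, 214), (-72, 213), (-68, 214), (-64, 213), (-60, 213), (-56, 171), (-52, 98), (-48, 21), (-44, 12)]
```

drive_tool --steps '[{"offset":[-0.5,3.2,0],"yaw":-7,"grip":1},{"offset":[-0.3,3.2,0],"yaw":-7,"grip":1},{"offset":[-0.3,3.2,0],"yaw":-7,"grip":1},{"offset":[-0.3,3.2,0],"yaw":-7,"grip":1},{"offset":[-0.2,2.5,0],"yaw":-7,"grip":1},{"offset":[-0.2,2,0],"yaw":-7,"grip":1},{"offset":[-0.2,1.5,0],"yaw":-7,"grip":1},{"offset":[0,0.5,0],"yaw":-7,"grip":1}]'

```text
time_s: 16.9
ee_pos: [518.4, 347.6, 170.1]
tool_rot: [-89.9, 0.0, 154.2]
wrist_force: [-0.3, -0.5, -0.2]
finger_gap: 85.6
```

drive_tool --steps '[{"offset":[0,0.6,-1.5],"yaw":-4,"grip":1},{"offset":[0,0.3,-2.5],"yaw":-4,"grip":1},{"offset":[0,0.2,-2.5],"yaw":-3,"grip":1},{"offset":[0,0,-2.5],"yaw":0,"grip":1},{"offset":[0,0,-2],"yaw":0,"grip":1},{"offset":[0,0,-1],"yaw":0,"grip":1},{"offset":[0,0,-0.3],"yaw":0,"grip":1},{"offset":[0,0,0],"yaw":0,"grip":1}]'

```text
time_s: 17.57
ee_pos: [522.9, 354.5, 48.6]
tool_rot: [-90.1, 0.2, 141.4]
wrist_force: [-0.1, 0.4, 0.1]
finger_gap: 85.2
```

```bash
python3 st.py; python3 - <<'E'
from wb import *
s=snap('scene','s10');t=snap('top','t10')
print(blob(s,(5,110,60),(22,255,255),(380,440,310,380))[:3],blob(t,(5,110,60),(22,255,255),(186,228,180,216))[:3])
E
```

```text
time_s 17.57 | joints [ 51.9  24.  -15.9   0.2 -49.9 -90.6] | ee_pos [522.9 354.5  48.6] | tool_rot [-90.1   0.1 141.4] | wrist_force [-0.1  0.4  0.1] | ft_torque [-0.  -0.1  0. ] | finger_gap 85.23 | [(np.int32(85), array([418.8, 327.6])), (np.int32(51), array([381.3, 372.9])), (np.int32(36), array([417.7, 343.4]))] [(np.int32(59), array([216. , 204.7])), (np.int32(6), array([206.2, 197.2]))]
```

drive_tool --steps '[{"offset":[-0.3,0.3,-1.5],"yaw":1,"grip":1},{"offset":[0,0,-1.5],"yaw":0,"grip":1},{"offset":[0,0,-1],"yaw":0,"grip":1},{"offset":[0,0,-0.4],"yaw":0,"grip":1},{"offset":[0,0,-0.3],"yaw":0,"grip":1},{"offset":[0,0,-0.2],"yaw":0,"grip":1},{"offset":[0,0,-0.2],"yaw":0,"grip":1},{"offset":[0,0,-0.1],"yaw":0,"grip":1}]'

```text
time_s: 18.33
ee_pos: [525.7, 362.9, 6.0]
tool_rot: [-91.2, 0.3, 142.5]
wrist_force: [-0.2, 0.8, -0.3]
finger_gap: 85.6
```

drive_tool --steps '[{"offset":[-0.3,-0.4,-0.2],"yaw":0,"grip":1},{"offset":[-0.2,-0.2,-0.3],"yaw":0,"grip":1},{"offset":[0,0,-0.3],"yaw":0,"grip":1},{"offset":[0,0,-0.3],"yaw":0,"grip":1},{"offset":[0,0,-0.2],"yaw":0,"grip":1},{"offset":[0,0,-0.2],"yaw":0,"grip":1},{"offset":[0,0,-0.1],"yaw":0,"grip":1},{"offset":[0,0,0],"yaw":0,"grip":1}]'

```text
time_s: 19.0
ee_pos: [520.4, 356.5, -10.7]
tool_rot: [-91.2, 0.3, 142.5]
wrist_force: [-0.8, 0.1, -0.4]
finger_gap: 85.7
```

```bash
python3 st.py
```

```text
time_s 19.0 | joints [ 52.3  27.5 -20.    0.4 -41.3 -90.1] | ee_pos [520.5 356.5 -10.7] | tool_rot [-91.2   0.3 142.5] | wrist_force [-0.8  0.1 -0.4] | ft_torque [-0.1  0.1  0. ] | finger_gap 85.67 |
```

drive_tool --steps '[{"offset":[0,0,-0.3],"yaw":0,"grip":1},{"offset":[0,0,-0.3],"yaw":0,"grip":1},{"offset":[0,0,-0.3],"yaw":0,"grip":1},{"offset":[0,0,-0.2],"yaw":0,"grip":1},{"offset":[0,0,-0.1],"yaw":0,"grip":1},{"offset":[0,0,-0.1],"yaw":0,"grip":1},{"offset":[0,0,0],"yaw":0,"grip":1},{"offset":[0,0,0],"yaw":0,"grip":1}]'

```text
time_s: 19.67
ee_pos: [520.5, 356.6, -25.5]
tool_rot: [-91.2, 0.3, 142.5]
wrist_force: [-0.9, -0.1, 0.0]
finger_gap: 85.5
```

drive_tool --steps '[{"offset":[0,0,0],"yaw":0,"grip":0.7},{"offset":[0,0,0],"yaw":0,"grip":0.5},{"offset":[0,0,0],"yaw":0,"grip":0.4},{"offset":[0,0,0],"yaw":0,"grip":0.3},{"offset":[0,0,0],"yaw":0,"grip":0.25},{"offset":[0,0,0],"yaw":0,"grip":0.2},{"offset":[0,0,0],"yaw":0,"grip":0.2},{"offset":[0,0,0],"yaw":0,"grip":0.2}]'

```text
time_s: 20.33
ee_pos: [520.7, 356.8, -24.8]
tool_rot: [-91.3, 0.3, 142.5]
wrist_force: [-0.1, 0.9, 0.1]
finger_gap: 27.9
```

```bash
python3 st.py; python3 - <<'E'
from wb import *
s=snap('scene','s11');t=snap('top','t11')
a=blob(s,(5,110,60),(22,255,255),(400,440,310,380))[:3];b=blob(t,(5,110,60),(22,255,255),(186,228,180,216))[:3];print(a,b)
print(tri([('scene',a[0][1]),('top',b[0][1])]).x)
E
```

```text
time_s 20.33 | joints [ 52.3  28.5 -20.6   0.4 -39.6 -90.1] | ee_pos [520.7 356.8 -24.8] | tool_rot [-91.3   0.3 142.5] | wrist_force [-0.1  0.9  0.1] | ft_torque [-0.1  0.1 -0. ] | finger_gap 27.93 | [(np.int32(32), array([414.9, 342.5]))] [(np.int32(57), array([217.7, 202.3]))]
[496.8 342.1 -37. ]
```

drive_tool --steps '[{"offset":[0,0,0.5],"yaw":0,"grip":0.2},{"offset":[0,0,1],"yaw":0,"grip":0.2},{"offset":[0,0,2],"yaw":0,"grip":0.2},{"offset":[0,0,2.5],"yaw":0,"grip":0.2},{"offset":[0,0,2.5],"yaw":0,"grip":0.2},{"offset":[0,0,2.5],"yaw":0,"grip":0.2},{"offset":[0,-0.5,2],"yaw":2,"grip":0.2},{"offset":[0,-1,0.5],"yaw":4,"grip":0.2}]'

```text
time_s: 21.1
ee_pos: [518.8, 340.0, 118.2]
tool_rot: [-91.0, 0.4, 148.6]
wrist_force: [-0.1, 0.6, -1.2]
finger_gap: 28.0
```

drive_tool --steps '[{"offset":[0,-2,0],"yaw":6,"grip":0.2},{"offset":[0,-3,0],"yaw":6,"grip":0.2},{"offset":[0,-3.5,0],"yaw":6,"grip":0.2},{"offset":[0.3,-3.5,0],"yaw":6,"grip":0.2},{"offset":[0.3,-3.5,0],"yaw":6,"grip":0.2},{"offset":[0.3,-3.5,0],"yaw":3,"grip":0.2},{"offset":[0.3,-3.5,0],"yaw":2,"grip":0.2},{"offset":[0.3,-3.5,0],"yaw":0,"grip":0.2}]'

```text
time_s: 21.77
ee_pos: [534.3, 76.8, 131.4]
tool_rot: [-91.7, 1.0, -173.8]
wrist_force: [0.2, -0.5, -1.1]
finger_gap: 27.7
```

drive_tool --steps '[{"offset":[0.4,-3.5,0],"yaw":0,"grip":0.2},{"offset":[0.4,-3.5,0],"yaw":0,"grip":0.2},{"offset":[0.4,-3.5,0],"yaw":0,"grip":0.2},{"offset":[0.4,-3.5,0],"yaw":0,"grip":0.2},{"offset":[0.4,-3.3,0],"yaw":0,"grip":0.2},{"offset":[0.3,-2.7,-0.3],"yaw":0,"grip":0.2},{"offset":[0.3,-1.8,-0.5],"yaw":0,"grip":0.2},{"offset":[0.1,-0.6,-0.5],"yaw":0,"grip":0.2}]'

```text
time_s: 22.43
ee_pos: [561.2, -163.7, 128.9]
tool_rot: [-91.7, 1.6, -173.9]
wrist_force: [0.2, -0.1, -1.6]
finger_gap: 28.0
```

drive_tool --steps '[{"offset":[0,0,0],"yaw":0,"grip":0.2},{"offset":[0,0,-0.5],"yaw":0,"grip":0.2},{"offset":[0,0,-0.8],"yaw":0,"grip":0.2},{"offset":[0,0,-0.8],"yaw":0,"grip":0.2},{"offset":[0,0,-0.7],"yaw":0,"grip":0.2},{"offset":[0,0,-0.5],"yaw":0,"grip":0.2},{"offset":[0,0,0],"yaw":0,"grip":0.2},{"offset":[0,0,0],"yaw":0,"grip":0.2}]'

```text
time_s: 23.1
ee_pos: [559.9, -160.5, 93.2]
tool_rot: [-91.7, 1.6, -173.8]
wrist_force: [0.6, -0.1, -0.4]
finger_gap: 28.2
```

```bash
python3 st.py; python3 - <<'E'
from wb import *
s=snap('scene','s12');t=snap('top','t12')
st=get_state();p=st['ee_pos'];yw=np.radians(st['tool_rot'][2]+90-180+180)
yw=np.radians(st['tool_rot'][2]+90);u=np.array([np.cos(yw),np.sin(yw),0]);print('u',u)
c=p+[0,0,41]
for n,im in(('scene',s),('top',t)):
  for off in((0,8) if n=='scene' else (0,14)):
    D=np.arange(-72,73,4);q=proj(n,np.array([c+u*d+[0,0,off] for d in D]))
    print(n,off,[(int(d),*map(int,im[int(round(y)),int(round(x))])) for d,(x,y) in zip(D,q) if 0<=x<639.5 and 0<=y<399.5])
E
```

```text
time_s 23.1 | joints [  1.9  16.8 -19.3  -2.3 -52.5   5.8] | ee_pos [ 559.9 -160.5   93.2] | tool_rot [ -91.7    1.6 -173.8] | wrist_force [ 0.6 -0.1 -0.4] | ft_torque [-0.2  0.1  0. ] | finger_gap 28.22 | u [ 0.1 -1.   0. ]
scene 0 [(-72, 100, 97, 93), (-68, 96, 93, 89), (-64, 97, 95, 90), (-60, 96, 93, 89), (-56, 96, 94, 88), (-52, 154, 152, 141), (-48, 201, 200, 186), (-44, 200, 199, 189), (-40, 201, 201, 190), (-36, 200, 201, 188), (-32, 200, 199, 186), (-28, 201, 203, 191), (-24, 201, 199, 179), (-20, 199, 190, 169), (-16, 203, 194, 173), (-12, 201, 197, 174), (-8, 201, 195, 172), (-4, 143, 135, 120), (0, 121, 114, 100), (4, 126, 116, 104), (8, 124, 90, 67), (12, 112, 57, 27), (16, 112, 57, 27), (20, 58, 58, 53), (24, 29, 29, 30), (28, 25, 25, 26), (32, 22, 25, 26), (36, 28, 23, 27), (40, 28, 25, 28), (44, 28, 25, 28), (48, 17, 24, 24), (52, 21, 24, 16), (56, 25, 30, 28), (60, 77, 47, 19), (64, 147, 140, 119), (68, 147, 140, 119), (72, 191, 196, 173)]
scene 8 [(-72, 95, 94, 89), (-68, 95, 92, 89), (-64, 96, 94, 89), (-60, 95, 95, 90), (-56, 154, 153, 147), (-52, 201, 203, 195), 
[... 1359 characters left out ...]
 113), (-68, 47, 63, 115), (-64, 126, 127, 133), (-60, 151, 151, 152), (-56, 162, 161, 163), (-52, 164, 164, 165), (-48, 163, 162, 164), (-44, 163, 162, 164), (-40, 162, 161, 163), (-36, 163, 163, 161), (-32, 155, 155, 151), (-28, 154, 154, 148), (-24, 132, 130, 124), (-20, 101, 98, 93), (-16, 65, 61, 56), (-12, 33, 30, 26), (-8, 15, 12, 9), (-4, 18, 15, 13), (0, 23, 20, 14), (4, 27, 22, 18), (8, 29, 25, 20), (12, 36, 30, 23), (16, 49, 44, 36), (20, 45, 38, 31), (24, 37, 32, 25), (28, 30, 25, 20), (32, 31, 24, 18), (36, 28, 23, 19), (40, 27, 23, 18), (44, 26, 21, 16), (48, 24, 19, 16), (52, 25, 20, 15), (56, 26, 20, 15), (60, 27, 21, 17), (64, 44, 34, 27), (68, 49, 40, 31), (72, 51, 41, 33)]
```

drive_tool --steps '[{"offset":[0.3,-0.7,0],"yaw":-0.9,"grip":0.2},{"offset":[0.3,-0.7,0],"yaw":0,"grip":0.2},{"offset":[0.2,-0.4,-0.3],"yaw":0,"grip":0.2},{"offset":[0,0,-0.8],"yaw":0,"grip":0.2},{"offset":[0,0,-1],"yaw":0,"grip":0.2},{"offset":[0,0,-0.8],"yaw":0,"grip":0.2},{"offset":[0,0,-0.5],"yaw":0,"grip":0.2},{"offset":[0,0,0],"yaw":0,"grip":0.2}]'

```text
time_s: 23.87
ee_pos: [569.5, -181.5, 56.6]
tool_rot: [-91.7, 1.7, -174.8]
wrist_force: [-0.3, -0.2, -0.9]
finger_gap: 28.0
```

```bash
python3 st.py; python3 - <<'E'
from wb import *
s=snap('scene','s13');t=snap('top','t13')
p=get_state()['ee_pos']
u=np.array([.0924,-.9957,0]);c=p+[0,0,41]
for n,im in(('scene',s),('top',t)):
  for off in((8,) if n=='scene' else (0,14)):
    D=np.arange(-72,20,3);q=proj(n,np.array([c+u*d+[0,0,off] for d in D]))
    print(n,off,[(int(d),*map(int,im[int(round(y)),int(round(x))][[0,2]])) for d,(x,y) in zip(D,q) if 0<=x<639.5 and 0<=y<399.5])
  # seam between trays & outer wall, at guide-top level, along y at x=-50: hue transitions
  D=np.arange(-20,21,2);q=proj(n,[rdw([-40,d,82]) for d in D]);print('seam',[(int(d),*map(int,im[int(round(y)),int(round(x))][[0,2]])) for d,(x,y) in zip(D,q)])
E
```

```text
time_s 23.87 | joints [ -0.3  20.4 -19.6  -2.5 -48.5   7.1] | ee_pos [ 569.5 -181.5   56.6] | tool_rot [ -91.7    1.7 -174.8] | wrist_force [-0.3 -0.2 -0.9] | ft_torque [-0.1  0.1  0. ] | finger_gap 27.96 | scene 8 [(-72, 95, 90), (-69, 97, 88), (-66, 97, 89), (-63, 97, 89), (-60, 110, 105), (-57, 158, 151), (-54, 194, 188), (-51, 204, 199), (-48, 200, 197), (-45, 201, 193), (-42, 200, 194), (-39, 202, 197), (-36, 202, 197), (-33, 202, 193), (-30, 199, 187), (-27, 201, 185), (-24, 201, 185), (-21, 195, 177), (-18, 169, 150), (-15, 196, 176), (-12, 160, 139), (-9, 127, 105), (-6, 127, 105), (-3, 128, 106), (0, 129, 98), (3, 128, 64), (6, 136, 28), (9, 124, 96), (12, 124, 96), (15, 103, 95), (18, 103, 95)]
seam [(-20, 208, 10), (-18, 206, 10), (-16, 206, 10), (-14, 206, 10), (-12, 205, 10), (-10, 208, 10), (-8, 208, 10), (-6, 203, 10), (-4, 203, 10), (-2, 187, 10), (0, 192, 10), (2, 129, 72), (4, 129, 72), (6, 13, 138), (8, 13, 138), (10, 10, 137), (12, 17, 139), (14, 17, 138), (16, 17, 138), (18, 26, 141), (20, 26, 141)]
top 0 [(-72, 158, 3), (-69, 158, 22), (-66, 147, 60), (-63, 139,
[... 522 characters left out ...]
 159, 159), (-54, 165, 167), (-51, 166, 167), (-48, 167, 168), (-45, 167, 167), (-42, 166, 167), (-39, 167, 166), (-36, 167, 164), (-33, 166, 161), (-30, 166, 161), (-27, 163, 156), (-24, 154, 146), (-21, 139, 130), (-18, 112, 104), (-15, 74, 67), (-12, 29, 26), (-9, 19, 15), (-6, 17, 13), (-3, 17, 15), (0, 19, 13), (3, 19, 13), (6, 21, 16), (9, 25, 18), (12, 34, 25), (15, 46, 34), (18, 51, 37)]
seam [(-20, 62, 40), (-18, 60, 39), (-16, 61, 39), (-14, 61, 39), (-12, 60, 39), (-10, 60, 39), (-8, 60, 39), (-6, 61, 40), (-4, 61, 40), (-2, 56, 36), (0, 55, 35), (2, 55, 35), (4, 55, 36), (6, 55, 36), (8, 53, 35), (10, 50, 34), (12, 50, 34), (14, 67, 49), (16, 95, 73), (18, 95, 73), (20, 111, 86)]
```

```bash
python3 - <<'E'
from wb import *
def edge(im,n,x,y0,y1,z,ch):
    D=np.arange(y0,y1,1.);q=proj(n,[rdw([x,d,z]) for d in D])
    v=cv2.remap(im.astype(np.float32),np.float32(q[:,0]),np.float32(q[:,1]),cv2.INTER_LINEAR)[:,0]
    return D,v
for n in('scene','top'):
    im=cv2.imread(f'pics/{n[0]}0.png')[:,:,::-1]
    for x in(-70,-40,-10):
        D,v=edge(im,n,x,-15,16,82,0);d=v[:,0]-v[:,2];i=np.nonzero((d[:-1]>0)&(d[1:]<=0))[0];sm=D[i]
        # outer edges: saturation transition
        r=[]
        for a,b in((-170,-120),(120,170)):
            D,v=edge(im,n,x,a,b,82,0);S=(v.max(1)-v.min(1))/v.max(1);m=(S.max()+S.min())/2
            k=np.nonzero((S[:-1]-m)*(S[1:]-m)<0)[0];r.append(D[k].tolist())
        print(n,x,'seam',sm,'outer',r)
E
```

```text
scene -70 seam [3.] outer [[-148.0], [156.0, 158.0, 163.0, 166.0, 168.0]]
scene -40 seam [3.] outer [[-148.0], [167.0]]
scene -10 seam [3.] outer [[-148.0], [163.0, 165.0, 166.0]]
top -70 seam [1.] outer [[-149.0], [147.0]]
top -40 seam [1.] outer [[-149.0], [148.0]]
top -10 seam [1.] outer [[-149.0], [149.0]]
```

```bash
python3 - <<'E'
from wb import *
for f,n in(('t8','top'),('t13','top')):
    im=cv2.imread(f'pics/{f}.png')[:,:,::-1].astype(np.float32)
    for x in(-76,-69,-62):
        D=np.arange(-4,156,4.);q=proj(n,[rdw([x,d,73]) for d in D])
        v=cv2.remap(im,np.float32(q[:,0]),np.float32(q[:,1]),cv2.INTER_LINEAR)[:,0].astype(int)
        print(f,x,[(int(d),*k) for d,k in zip(D,v[:,[0,2]].tolist())])
E
```

```text
t8 -76 [(-4, 152, 54), (0, 123, 100), (4, 69, 124), (8, 25, 128), (12, 24, 136), (16, 40, 151), (20, 78, 160), (24, 128, 158), (28, 153, 156), (32, 158, 155), (36, 158, 155), (40, 156, 154), (44, 154, 152), (48, 154, 150), (52, 155, 148), (56, 156, 146), (60, 156, 146), (64, 156, 146), (68, 155, 146), (72, 156, 147), (76, 157, 147), (80, 151, 146), (84, 128, 142), (88, 103, 141), (92, 125, 144), (96, 148, 149), (100, 153, 150), (104, 151, 146), (108, 147, 141), (112, 140, 138), (116, 118, 133), (120, 68, 121), (124, 28, 115), (128, 20, 114), (132, 21, 114), (136, 17, 116), (140, 15, 116), (144, 25, 118), (148, 72, 128), (152, 124, 143)]
t8 -69 [(-4, 151, 53), (0, 123, 104), (4, 71, 127), (8, 28, 127), (12, 20, 131), (16, 38, 146), (20, 84, 160), (24, 135, 166), (28, 160, 167), (32, 166, 168), (36, 165, 167), (40, 165, 167), (44, 166, 168), (48, 166, 168), (52, 166, 167), (56, 166, 167), (60, 166, 167), (64, 167, 167), (68, 166, 167), (72, 166, 167), (76, 166, 167), (80, 162, 167), (84, 139, 166), (88, 114, 164), (92, 130, 163), (96, 155, 164), (100, 161, 163), (104, 164, 163), (108, 
[... 1925 characters left out ...]
128, 72, 47), (132, 73, 48), (136, 70, 46), (140, 70, 46), (144, 68, 45), (148, 67, 44), (152, 63, 41)]
t13 -62 [(-4, 136, 52), (0, 113, 93), (4, 66, 110), (8, 27, 111), (12, 18, 116), (16, 35, 133), (20, 73, 144), (24, 115, 145), (28, 140, 147), (32, 150, 150), (36, 140, 139), (40, 105, 102), (44, 65, 56), (48, 49, 34), (52, 54, 35), (56, 61, 39), (60, 65, 42), (64, 67, 45), (68, 67, 45), (72, 68, 44), (76, 69, 45), (80, 69, 45), (84, 70, 46), (88, 72, 46), (92, 71, 47), (96, 71, 46), (100, 72, 47), (104, 72, 46), (108, 71, 46), (112, 72, 46), (116, 72, 47), (120, 72, 46), (124, 71, 46), (128, 72, 47), (132, 71, 47), (136, 70, 46), (140, 70, 46), (144, 69, 45), (148, 66, 43), (152, 60, 39)]
```

drive_tool --steps '[{"offset":[0,0,-0.5],"yaw":0,"grip":0.2},{"offset":[0,0,-0.5],"yaw":0,"grip":0.2},{"offset":[0,0,-0.5],"yaw":0,"grip":0.2},{"offset":[0,0,-0.3],"yaw":0,"grip":0.2},{"offset":[0,0,-0.2],"yaw":0,"grip":0.2},{"offset":[0,0,-0.1],"yaw":0,"grip":0.2},{"offset":[0,0,0],"yaw":0,"grip":0.2},{"offset":[0,0,0],"yaw":0,"grip":0.2}]'

```text
time_s: 24.63
ee_pos: [571.0, -181.1, 35.7]
tool_rot: [-91.7, 1.9, -174.7]
wrist_force: [1.1, -0.1, -0.5]
finger_gap: 27.5
```

drive_tool --steps '[{"offset":[-0.1,0,-0.1],"yaw":0,"grip":0.2},{"offset":[0,0,-0.1],"yaw":0,"grip":0.2},{"offset":[0,0,-0.1],"yaw":0,"grip":0.2},{"offset":[0,0,0],"yaw":0,"grip":0.2},{"offset":[0,0,0],"yaw":0,"grip":0.2},{"offset":[0,0,0],"yaw":0,"grip":0.2},{"offset":[0,0,0],"yaw":0,"grip":0.2},{"offset":[0,0,0],"yaw":0,"grip":0.2}]'

```text
time_s: 25.3
ee_pos: [570.4, -181.2, 33.2]
tool_rot: [-91.6, 2.0, -174.7]
wrist_force: [0.1, 0.6, -0.4]
finger_gap: 28.0
```

```bash
python3 st.py
```

```text
time_s 25.3 | joints [ -0.2  21.9 -20.9  -2.5 -45.4   7.3] | ee_pos [ 570.4 -181.2   33.2] | tool_rot [ -91.6    2.  -174.8] | wrist_force [ 0.1  0.6 -0.4] | ft_torque [-0.1  0.1  0. ] | finger_gap 27.97 |
```

drive_tool --steps '[{"offset":[-0.05,0,-0.1],"yaw":0,"grip":0.2},{"offset":[0,0,-0.1],"yaw":0,"grip":0.2},{"offset":[0,0,0],"yaw":0,"grip":0.2},{"offset":[0,0,0],"yaw":0,"grip":0.2},{"offset":[0,0,0],"yaw":0,"grip":0.2},{"offset":[0,0,0],"yaw":0,"grip":0.2},{"offset":[0,0,0],"yaw":0,"grip":0.2},{"offset":[0,0,0],"yaw":0,"grip":0.2}]'

```text
time_s: 25.97
ee_pos: [570.2, -181.2, 31.1]
tool_rot: [-91.6, 2.0, -174.7]
wrist_force: [-0.5, 0.2, -0.3]
finger_gap: 27.8
```

drive_tool --steps '[{"offset":[0,0,-0.07],"yaw":0,"grip":0.2},{"offset":[0,0,-0.07],"yaw":0,"grip":0.33},{"offset":[0,0,0],"yaw":0,"grip":0.36},{"offset":[0,0,0],"yaw":0,"grip":0.4},{"offset":[0,0,0],"yaw":0,"grip":0.5},{"offset":[0,0,0],"yaw":0,"grip":0.6},{"offset":[0,0,0.5],"yaw":0,"grip":0.6},{"offset":[0,0,1],"yaw":0,"grip":0.6}]'

```text
time_s: 26.63
ee_pos: [569.0, -181.1, 43.8]
tool_rot: [-91.7, 1.8, -174.8]
wrist_force: [0.2, 0.6, 0.5]
finger_gap: 51.4
```

drive_tool --steps '[{"offset":[0,0,2.5],"yaw":0,"grip":0.6},{"offset":[0,0,3.5],"yaw":0,"grip":0.6},{"offset":[0,0,4],"yaw":0,"grip":0.8},{"offset":[0,0,4],"yaw":0,"grip":1},{"offset":[0.5,-2.5,3],"yaw":0,"grip":1},{"offset":[1,-3.5,1],"yaw":-3,"grip":1},{"offset":[1.5,-3.5,0],"yaw":-4,"grip":1},{"offset":[2,-3.5,0],"yaw":-4,"grip":1}]'

```text
time_s: 27.3
ee_pos: [615.7, -310.4, 247.5]
tool_rot: [-91.5, 2.4, 174.5]
wrist_force: [2.0, -0.3, 0.5]
finger_gap: 85.6
```

drive_tool --steps '[{"offset":[3.5,-2,0],"yaw":0,"grip":1},{"offset":[3.5,-2,0],"yaw":0,"grip":1},{"offset":[3.5,-2,0],"yaw":0,"grip":1},{"offset":[3.5,-2,0],"yaw":0,"grip":1},{"offset":[3.5,-2,0],"yaw":0,"grip":1},{"offset":[3.5,-2,0],"yaw":0,"grip":1},{"offset":[3.5,-2,0],"yaw":0,"grip":1},{"offset":[3.5,-2,0],"yaw":0,"grip":1}]'

```text
time_s: 27.97
ee_pos: [869.0, -467.6, 257.1]
tool_rot: [-90.7, 3.8, 173.8]
wrist_force: [113.1, -98.0, 109.3]
finger_gap: 85.5
```

```bash
python3 st.py; python3 - <<'E'
from wb import *
s=snap('scene','s14');t=snap('top','t14')
im=t.astype(np.float32)
for y0,lab in((-76,'o'),(76,'b')):
    D=np.arange(-104,-40,4.);
    for n,im in(('top',t),('scene',s)):
        q=proj(n,[rdw([d,y0-(20 if y0>0 else -20),73]) for d in D]);v=cv2.remap(im.astype(np.float32),np.float32(q[:,0]),np.float32(q[:,1]),cv2.INTER_LINEAR)[:,0].astype(int)
        print(lab,n,[(int(d),*k) for d,k in zip(D,v[:,[0,2]].tolist())])
E
```

```text
time_s 27.97 | joints [ -17.7   55.9   71.8   -1.5 -102.4   11.1] | ee_pos [ 869.  -467.6  257.1] | tool_rot [-90.7   3.8 173.8] | wrist_force [113.1 -98.  109.3] | ft_torque [-23.8 -25.8  -1.7] | finger_gap 85.54 | o top [(-104, 84, 56), (-100, 87, 58), (-96, 90, 61), (-92, 93, 64), (-88, 96, 67), (-84, 98, 69), (-80, 100, 71), (-76, 102, 72), (-72, 103, 73), (-68, 102, 71), (-64, 101, 71), (-60, 98, 69), (-56, 96, 66), (-52, 94, 64), (-48, 91, 61), (-44, 89, 59)]
o scene [(-104, 103, 94), (-100, 102, 93), (-96, 103, 92), (-92, 135, 116), (-88, 192, 167), (-84, 210, 190), (-80, 208, 196), (-76, 209, 193), (-72, 208, 179), (-68, 192, 160), (-64, 153, 121), (-60, 145, 43), (-56, 173, 10), (-52, 198, 10), (-48, 213, 10), (-44, 214, 10)]
b top [(-104, 78, 52), (-100, 77, 51), (-96, 78, 51), (-92, 78, 52), (-88, 78, 52), (-84, 77, 51), (-80, 77, 51), (-76, 78, 52), (-72, 78, 52), (-68, 79, 52), (-64, 80, 53), (-60, 83, 55), (-56, 86, 58), (-52, 89, 60), (-48, 92, 63), (-44, 94, 65)]
b scene [(-104, 177, 159), (-100, 176, 158), (-96, 175, 158), (-92, 116, 170), (-88, 24, 187), (-84, 106, 181), (-80, 204, 180), (-76, 209, 205), (-72, 209, 210), (-68, 209, 211), (-64, 209, 201), (-60, 205, 179), (-56, 175, 146), (-52, 88, 121), (-48, 15, 168), (-44, 20, 197)]
```

drive_tool --steps '[{"offset":[0,0,0],"yaw":0,"grip":1},{"offset":[0,0,0],"yaw":0,"grip":1},{"offset":[-0.3,0.2,0],"yaw":0,"grip":1},{"offset":[-0.3,0.2,0],"yaw":0,"grip":1},{"offset":[-0.3,0.2,0],"yaw":0,"grip":1},{"offset":[-0.3,0.2,0],"yaw":0,"grip":1},{"offset":[0,0,0],"yaw":0,"grip":1},{"offset":[0,0,0],"yaw":0,"grip":1}]'

```text
time_s: 28.73
ee_pos: [856.9, -457.7, 256.8]
tool_rot: [-90.9, 3.7, 173.8]
wrist_force: [-0.5, 0.3, -0.1]
finger_gap: 85.4
```

```bash
python3 st.py
```

```text
time_s 28.73 | joints [-17.4  52.3  64.3  -1.6 -98.6  10.9] | ee_pos [ 856.9 -457.7  256.8] | tool_rot [-90.9   3.7 173.8] | wrist_force [-0.5  0.3 -0.1] | ft_torque [-0.   0.2 -0. ] | finger_gap 85.36 |
```

drive_tool --steps '[{"offset":[0.4,-0.2,0],"yaw":0,"grip":1},{"offset":[0.3,-0.15,0],"yaw":0,"grip":1},{"offset":[0.2,-0.1,0],"yaw":0,"grip":1},{"offset":[0.2,-0.1,0],"yaw":0,"grip":1},{"offset":[0.5,-0.25,0],"yaw":0,"grip":1},{"offset":[0.8,-0.4,0],"yaw":0,"grip":1},{"offset":[0.8,-0.4,0],"yaw":0,"grip":1},{"offset":[0.8,-0.4,0],"yaw":0,"grip":1}]'

```text
time_s: 29.4
ee_pos: [883.3, -470.1, 267.5]
tool_rot: [-89.9, 6.2, 173.8]
wrist_force: [0.0, 0.1, -0.1]
finger_gap: 85.4
```

```bash
python3 st.py
```

```text
time_s 29.4 | joints [ -17.4   55.3   71.7   -1.1 -100.2   11. ] | ee_pos [ 883.3 -470.1  267.5] | tool_rot [-89.9   6.2 173.8] | wrist_force [ 0.   0.1 -0.1] | ft_torque [0.1 0.3 0. ] | finger_gap 85.39 |
```

drive_tool --steps '[{"offset":[0.8,-0.25,0],"yaw":-6,"grip":1},{"offset":[1.2,-0.4,0],"yaw":-5,"grip":1},{"offset":[1.6,-0.5,0],"yaw":0,"grip":1},{"offset":[1.9,-0.6,0],"yaw":0,"grip":1},{"offset":[1.9,-0.6,0],"yaw":0,"grip":1},{"offset":[1.9,-0.6,0],"yaw":0,"grip":1},{"offset":[1.9,-0.6,0],"yaw":0,"grip":1},{"offset":[1.6,-0.5,0],"yaw":0,"grip":1}]'

```text
time_s: 30.07
ee_pos: [950.7, -477.4, 229.4]
tool_rot: [-88.4, 11.6, 163.0]
wrist_force: [-0.4, -0.1, 0.0]
finger_gap: 85.3
```

```bash
python3 st.py
```

```text
time_s 30.07 | joints [-15.6  58.6  71.6   1.9 -91.5  -1.4] | ee_pos [ 950.7 -477.4  229.4] | tool_rot [-88.4  11.6 163. ] | wrist_force [-0.4 -0.1  0.1] | ft_torque [0.3 0.6 0. ] | finger_gap 85.31 |
```

drive_tool --steps '[{"offset":[2.5,-0.5,0.5],"yaw":0,"grip":1},{"offset":[3.2,-0.6,0.8],"yaw":0,"grip":1},{"offset":[3.8,-0.8,0.8],"yaw":0,"grip":1},{"offset":[3.8,-0.8,0.8],"yaw":0,"grip":1},{"offset":[3.8,-0.8,0.8],"yaw":0,"grip":1},{"offset":[3.8,-0.8,0.8],"yaw":0,"grip":1},{"offset":[3.8,-0.8,0.8],"yaw":0,"grip":1},{"offset":[3,-0.6,0.5],"yaw":0,"grip":1}]'

```text
time_s: 30.73
ee_pos: [1074.7, -458.9, 211.4]
tool_rot: [-85.3, 23.8, 163.9]
wrist_force: [0.7, -0.5, -0.5]
finger_gap: 85.2
```

```bash
python3 st.py
```

```text
time_s 30.73 | joints [-11.4  62.2  71.7   6.8 -76.2  -5.9] | ee_pos [1074.7 -458.9  211.4] | tool_rot [-85.3  23.8 163.9] | wrist_force [ 0.7 -0.5 -0.5] | ft_torque [ 0.7  1.2 -0. ] | finger_gap 85.16 |
```

drive_tool --steps '[{"offset":[3,-0.3,0.8],"yaw":0,"grip":1},{"offset":[3.8,-0.3,1],"yaw":0,"grip":1},{"offset":[3.8,-0.3,1],"yaw":0,"grip":1},{"offset":[3.8,-0.3,1],"yaw":0,"grip":1},{"offset":[3.8,-0.3,1],"yaw":0,"grip":1},{"offset":[2.5,-0.2,0.6],"yaw":0,"grip":1},{"offset":[0,0,0.5],"yaw":0,"grip":1},{"offset":[0,0,0],"yaw":0,"grip":1}]'

```text
time_s: 31.4
ee_pos: [1163.2, -419.6, 216.6]
tool_rot: [-83.1, 32.9, 165.5]
wrist_force: [0.4, -0.3, 1.1]
finger_gap: 85.5
```

```bash
python3 st.py
```

```text
time_s 31.4 | joints [ -7.6  64.6  71.6  11.7 -65.5 -10.9] | ee_pos [1163.2 -419.6  216.6] | tool_rot [-83.1  32.9 165.5] | wrist_force [ 0.4 -0.3  1.1] | ft_torque [ 0.7  1.5 -0. ] | finger_gap 85.51 |
```

drive_tool --steps '[{"offset":[-2,0.2,0.5],"yaw":0,"grip":1},{"offset":[-3,0.4,0.8],"yaw":-3,"grip":1},{"offset":[-3.8,0.4,0.8],"yaw":-3,"grip":1},{"offset":[-3.8,0.4,0.8],"yaw":-3,"grip":1},{"offset":[-3.8,0.4,0.8],"yaw":-3,"grip":1},{"offset":[-3.8,0.4,0.5],"yaw":-3,"grip":1},{"offset":[-3.8,0.4,0.3],"yaw":-3,"grip":1},{"offset":[-3.8,0.4,0.3],"yaw":-3,"grip":1}]'

```text
time_s: 32.07
ee_pos: [886.3, -395.8, 240.9]
tool_rot: [-83.1, 32.1, 144.3]
wrist_force: [0.3, -0.4, 1.0]
finger_gap: 85.1
```

drive_tool --steps '[{"offset":[-3.8,0.4,0.3],"yaw":-3,"grip":1},{"offset":[-3.8,0.4,0.3],"yaw":-3,"grip":1},{"offset":[-3.8,0.4,0.3],"yaw":-3,"grip":1},{"offset":[-3.8,0.4,0.3],"yaw":-3,"grip":1},{"offset":[-3.8,0.4,0.3],"yaw":-3,"grip":1},{"offset":[-3.8,0.4,0],"yaw":-2,"grip":1},{"offset":[-3.8,0.4,0],"yaw":0,"grip":1},{"offset":[-3.8,0.4,0],"yaw":0,"grip":1}]'

```text
time_s: 32.73
ee_pos: [562.5, -368.7, 269.6]
tool_rot: [-83.6, 32.9, 125.6]
wrist_force: [0.4, 0.1, 0.6]
finger_gap: 85.4
```

```bash
python3 st.py; python3 - <<'E'
from wb import *
out=[]
for n,b in(('scene',(296,332,88,125)),('top',(418,452,200,245))):
    im=cv2.imread(f'pics/{n[0]}0.png');x0,x1,y0,y1=b
    m=(im[y0:y1,x0:x1].max(2)<(28 if n=='scene' else 34)).astype(np.uint8);k,l,st,c=cv2.connectedComponentsWithStats(m);i=1+np.argmax(st[1:,4])
    ys,xs=np.nonzero(l==i);r=cv2.minAreaRect(np.float32(np.c_[xs+x0,ys+y0]));print(n,st[i],c[i]+[x0,y0],r);out.append((n,c[i]+[x0,y0]))
r=tri(out);print('block',r.x,r.cost, proj('scene',[[418,-362.4,138]]),proj('top',[[418,-362.4,138]]))
E
```

```text
time_s 32.73 | joints [ -3.9   3.8 -36.4  45.9 -42.8 -85.1] | ee_pos [ 562.5 -368.7  269.6] | tool_rot [-83.6  32.9 125.6] | wrist_force [0.4 0.1 0.6] | ft_torque [ 1.6  0.7 -0. ] | finger_gap 85.41 | scene [ 9  9 20 22 73] [313.2 109. ] ((314.7790222167969, 107.30110168457031), (3.642141103744507, 27.650543212890625), 41.987213134765625)
top [  4  12  24  28 271] [433.7 225.1] ((433.8753967285156, 225.2050323486328), (30.497915267944336, 9.09882640838623), 51.842769622802734)
block [ 424.4 -365.7  123.3] 1.3847276459253417 [[316.6 105.5]] [[434.4 225.9]]
```

drive_tool --steps '[{"offset":[-3.5,0.8,0],"yaw":1,"grip":1},{"offset":[-3.6,0.8,0],"yaw":1,"grip":1},{"offset":[-3.6,0.8,0],"yaw":0,"grip":1},{"offset":[-3,0.6,-0.5],"yaw":0,"grip":1},{"offset":[-1.5,0.4,-2],"yaw":0,"grip":1},{"offset":[-0.6,0.2,-2.5],"yaw":0,"grip":1},{"offset":[0,0,-2],"yaw":0,"grip":1},{"offset":[0,0,-1],"yaw":0,"grip":1}]'

```text
time_s: 33.4
ee_pos: [400.4, -338.4, 219.8]
tool_rot: [-85.3, 33.2, 125.9]
wrist_force: [0.4, 0.4, -1.1]
finger_gap: 85.4
```

```bash
python3 st.py; python3 - <<'E'
from wb import *
s=snap('scene','s15');t=snap('top','t15')
st=get_state();p=st['ee_pos'];R=Ro.from_euler('xyz',st['tool_rot'],degrees=True).as_matrix();a=R[:,1];j=R[:,0]
print('a',a,'j',j)
def crop(im,n,x0,y0,w,h,k,D):
    A=cv2.convertScaleAbs(cv2.resize(im[y0:y0+h,x0:x0+w],None,fx=k,fy=k,interpolation=cv2.INTER_CUBIC),alpha=1.8)[:,:,::-1].copy()
    for P,c in D:
        for q in proj(n,P): cv2.circle(A,tuple(int(v) for v in ((q-[x0,y0])*k+k/2)),2,c,-1)
    return A
G=np.array([420,-361,138.]);pu=np.array([-.574*.61,.574*.792,.819]);py=np.array([.792,.61,0])
B=[G+pu*z+py*y for z in(-25,25) for y in(-46,46)]
D=[(B,(0,220,0)),([p+j*d-13*a for d in(-43,43)],(0,0,255)),([p+j*d-(13+27)*a for d in(-43,43)],(255,0,255)),([p+j*d-13*a+[0,0,27] for d in(-43,43)],(0,255,255))]
A=crop(s,'scene',285,65,80,80,5,D);Bm=crop(t,'top',400,190,80,80,5,D)
cv2.imwrite('pics/v9.png',np.hstack([A,Bm]))
E
```

```text
time_s 33.4 | joints [ -4.6 -11.6 -58.2  52.5 -36.1 -92.4] | ee_pos [ 400.4 -338.4  219.8] | tool_rot [-85.3  33.2 125.9] | wrist_force [ 0.5  0.4 -1.1] | ft_torque [ 1.6  0.9 -0.1] | finger_gap 85.42 | a [ 0.3 -0.5 -0.8] j [-0.5  0.7 -0.5]
```

View pics/v9.png

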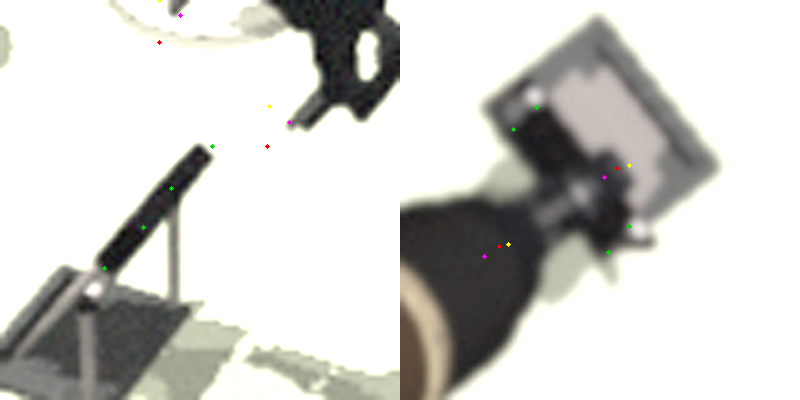

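drive_tool --steps '[{"offset":[0.3,-0.2,-1],"yaw":0,"grip":1},{"offset":[0.3,-0.3,-1.3],"yaw":0.5,"grip":1},{"offset":[0.3,-0.3,-1.3],"yaw":0.5,"grip":1},{"offset":[0.3,-0.3,-1.3],"yaw":0,"grip":1},{"offset":[0.3,-0.3,-1],"yaw":0,"grip":1},{"offset":[0.1,-0.1,-0.8],"yaw":0,"grip":1},{"offset":[0,0,-0.3],"yaw":0,"grip":1},{"offset":[0,0,0],"yaw":0,"grip":1}]'

```text
time_s: 34.17
ee_pos: [428.9, -361.2, 164.8]
tool_rot: [-84.0, 30.1, 127.2]
wrist_force: [-0.4, -0.3, 1.3]
finger_gap: 85.1
```

```bash
cat > tg.py <<'E'
from wb import *
np.set_printoptions(precision=1,suppress=True)
import sys
st=get_state();p=st['ee_pos'];R=Ro.from_euler('xyz',st['tool_rot'],degrees=True).as_matrix();a=R[:,1];j=R[:,0]
G=np.array([420,-361,138.]);T=G+46*a;d=T-p
print('a',a.round(3),'target',T,'delta',d,'along a',d@a,'along n',d@(-j),'joints',st['joints'])
E
python3 st.py; python3 tg.py
```

```text
time_s 34.17 | joints [-13.1  -2.6 -58.2  60.6 -27.2 -94.7] | ee_pos [ 428.9 -361.2  164.8] | tool_rot [-84.   30.1 127.2] | wrist_force [-0.4 -0.3  1.3] | ft_torque [ 1.4  0.7 -0. ] | finger_gap 85.15 | a [ 0.2 -0.5 -0.9] target [ 430.  -382.2   98.4] delta [  1.1 -20.9 -66.4] along a 67.0386204503947 along n -18.232548927687017 joints [-13.1  -2.6 -58.2  60.6 -27.3 -94.7]
```

drive_tool --steps '[{"offset":[-0.2,-0.1,-0.9],"yaw":0,"grip":1},{"offset":[-0.2,-0.2,-0.9],"yaw":0,"grip":1},{"offset":[-0.1,-0.3,-0.9],"yaw":0,"grip":1},{"offset":[0,-0.3,-0.9],"yaw":0,"grip":1},{"offset":[0,-0.3,-0.8],"yaw":0,"grip":1},{"offset":[0,-0.3,-0.6],"yaw":0,"grip":1},{"offset":[0,-0.2,-0.3],"yaw":0,"grip":1},{"offset":[0,0,0],"yaw":0,"grip":1}]'

```text
time_s: 34.83
ee_pos: [437.9, -384.5, 128.4]
tool_rot: [-83.7, 28.0, 127.1]
wrist_force: [0.3, 0.3, 0.5]
finger_gap: 85.1
```

```bash
python3 st.py; python3 tg.py
```

```text
time_s 34.83 | joints [-20.3   2.7 -58.2  68.7 -21.7 -97.7] | ee_pos [ 437.9 -384.5  128.4] | tool_rot [-83.7  28.  127. ] | wrist_force [0.3 0.3 0.5] | ft_torque [1.4 0.7 0. ] | finger_gap 85.06 | a [ 0.2 -0.4 -0.9] target [ 428.9 -381.2   97.6] delta [ -9.    3.3 -30.7] along a 23.751872712342145 along n -21.552732310142698 joints [-20.3   2.7 -58.2  68.7 -21.7 -97.7]
```

drive_tool --steps '[{"offset":[-0.1,0,-0.7],"yaw":0,"grip":1},{"offset":[-0.1,0,-0.7],"yaw":0,"grip":1},{"offset":[-0.1,0,-0.6],"yaw":0,"grip":1},{"offset":[-0.1,0,-0.4],"yaw":0,"grip":1},{"offset":[0,0,0],"yaw":0,"grip":1},{"offset":[0,0,0],"yaw":0,"grip":0.7},{"offset":[0,0,0],"yaw":0,"grip":0.5},{"offset":[0,0,0],"yaw":0,"grip":0.5}]'

```text
time_s: 35.5
ee_pos: [441.2, -387.9, 112.3]
tool_rot: [-83.5, 27.1, 126.9]
wrist_force: [0.3, 1.5, 1.0]
finger_gap: 51.2
```

```bash
python3 st.py; python3 tg.py
```

```text
time_s 35.5 | joints [-22.1   4.7 -58.2  71.6 -20.3 -99.5] | ee_pos [ 441.2 -387.9  112.3] | tool_rot [-83.5  27.1 126.9] | wrist_force [0.3 1.5 1. ] | ft_torque [1.5 0.7 0. ] | finger_gap 51.24 | a [ 0.2 -0.4 -0.9] target [ 428.3 -380.7   97.3] delta [-12.9   7.2 -15. ] along a 7.879603516005117 along n -18.847538180339175 joints [-22.1   4.7 -58.2  71.6 -20.3 -99.5]
```

drive_tool --steps '[{"offset":[0,0,0],"yaw":0,"grip":0.4},{"offset":[0,0,0],"yaw":0,"grip":0.3},{"offset":[0,0,0],"yaw":0,"grip":0.2},{"offset":[0,0,0],"yaw":0,"grip":0.1},{"offset":[0,0,0],"yaw":0,"grip":0},{"offset":[0,0,0],"yaw":0,"grip":0},{"offset":[0,0,0],"yaw":0,"grip":0},{"offset":[0,0,0],"yaw":0,"grip":0}]' --newtons 70

```text
time_s: 36.17
ee_pos: [441.9, -388.0, 113.7]
tool_rot: [-83.6, 27.2, 126.9]
wrist_force: [-0.1, -1.1, -1.0]
finger_gap: 15.4
```

```bash
python3 st.py
```

```text
time_s 36.17 | joints [-22.1   4.6 -58.2  71.6 -20.3 -99.5] | ee_pos [ 441.9 -388.   113.7] | tool_rot [-83.6  27.2 126.9] | wrist_force [-0.1 -1.1 -1. ] | ft_torque [ 1.   0.4 -0. ] | finger_gap 15.41 |
```

drive_tool --steps '[{"offset":[0,0,0.6],"yaw":0,"grip":0},{"offset":[0.1,-0.1,1.2],"yaw":0,"grip":0},{"offset":[0.1,-0.1,1.8],"yaw":0,"grip":0},{"offset":[0.1,0,2],"yaw":0,"grip":0},{"offset":[0.1,0,2],"yaw":0,"grip":0},{"offset":[0.3,0.5,2],"yaw":0,"grip":0},{"offset":[0.5,1.2,1.5],"yaw":2,"grip":0},{"offset":[0.6,1.8,0.5],"yaw":3,"grip":0}]'

```text
time_s: 36.83
ee_pos: [452.6, -351.5, 224.9]
tool_rot: [-83.3, 26.1, 131.9]
wrist_force: [-0.0, 0.6, -1.5]
finger_gap: 15.2
```

drive_tool --steps '[{"offset":[0.7,2.4,0],"yaw":5,"grip":0},{"offset":[0.7,2.6,0],"yaw":5,"grip":0},{"offset":[0.7,2.6,0],"yaw":5,"grip":0},{"offset":[0.7,2.6,0],"yaw":5,"grip":0},{"offset":[0.7,2.6,0],"yaw":5,"grip":0},{"offset":[0.6,2.6,0],"yaw":5,"grip":0},{"offset":[0.6,2.6,0],"yaw":5,"grip":0},{"offset":[0.5,2.6,0],"yaw":5,"grip":0}]'

```text
time_s: 37.5
ee_pos: [502.7, -136.6, 222.5]
tool_rot: [-83.4, 25.9, 173.5]
wrist_force: [0.3, 0.2, -2.2]
finger_gap: 15.3
```

```bash
cat > pd.py <<'E'
from wb import *
np.set_printoptions(precision=1,suppress=True)
def lower_edge():
    st=get_state();p=st['ee_pos'];ro,pi,ya=np.radians(st['tool_rot'])
    a=np.array([np.sin(pi)*-np.sin(ro),-np.cos(ro),np.cos(pi)*np.sin(ro)])  # fwd,lat,up in paddle-yaw frame
    K=-46*a+165*np.array([np.sin(pi),0,-np.cos(pi)])+[0,-7.7,1.0]
    E=p+Ro.from_euler('z',ya+np.pi).apply(K)
    L=Ro.from_euler('z',-R['yaw'],degrees=True).apply(E-[R['x'],R['y'],0])
    print('TCP',p,'lean',np.degrees(pi),'yaw',np.degrees(ya),'K',K,'E world',E,'E reader',L,'deck+',L[2]-(53.5+max(0,L[0]+100)*.0614),'F',st['wrist_force'],'gap',st['finger_gap'],'q',st['joints'],'t',st['time_s'])
E
python3 -c "
from pd import *
lower_edge()"
```

```text
TCP [ 502.7 -136.6  222.5] lean 25.873512377723372 yaw 173.48647852849828 K [  52.1   -2.4 -106.3] E world [ 554.2 -144.9  116.2] E reader [-88.8 -43.9 116.2] deck+ 61.99827891664396 F [ 0.3  0.2 -2.2] gap 15.298851293609468 q [ 17.4 -12.3 -49.3  29.2 -35.2 -46.8] t 37.5
```

drive_tool --steps '[{"offset":[-0.2,1.2,0],"yaw":2,"grip":0},{"offset":[-0.3,1.6,0],"yaw":2,"grip":0},{"offset":[-0.3,1.8,0],"yaw":2,"grip":0},{"offset":[-0.3,1.8,0],"yaw":2,"grip":0},{"offset":[-0.3,1.7,0],"yaw":1.5,"grip":0},{"offset":[-0.3,1.4,-0.2],"yaw":1.2,"grip":0},{"offset":[-0.2,0.8,-0.5],"yaw":0.6,"grip":0},{"offset":[0,0.2,-0.5],"yaw":0,"grip":0}]'

```text
time_s: 38.17
ee_pos: [479.2, -24.6, 206.8]
tool_rot: [-83.5, 25.6, -174.3]
wrist_force: [-0.1, -0.6, -1.3]
finger_gap: 14.8
```

```bash
python3 -c "
from pd import *
lower_edge()"
```

```text
TCP [479.2 -24.6 206.8] lean 25.60401694497273 yaw -174.2936228644834 K [  51.6   -2.5 -106.6] E world [530.7 -22.  100.2] E reader [-100.7   80.7  100.2] deck+ 46.67158464026177 F [-0.1 -0.6 -1.3] gap 14.813888246143724 q [ 33.7 -16.6 -54.6  30.8 -36.1 -52. ] t 38.1667
```

drive_tool --steps '[{"offset":[0.1,-0.1,-0.6],"yaw":-0.3,"grip":0},{"offset":[0.1,-0.1,-0.8],"yaw":0,"grip":0},{"offset":[0.1,-0.1,-0.8],"yaw":0,"grip":0},{"offset":[0.1,0,-0.7],"yaw":0,"grip":0},{"offset":[0.1,0,-0.5],"yaw":0,"grip":0},{"offset":[0.1,0,-0.3],"yaw":0,"grip":0},{"offset":[0,0,0],"yaw":0,"grip":0},{"offset":[0,0,0],"yaw":0,"grip":0}]'

```text
time_s: 38.83
ee_pos: [486.4, -31.1, 167.8]
tool_rot: [-83.7, 24.9, -175.0]
wrist_force: [-0.5, 0.6, -0.8]
finger_gap: 14.9
```

```bash
python3 -c "
from pd import *
lower_edge()"
```

```text
TCP [486.4 -31.1 167.8] lean 24.897696231247497 yaw -174.98787664969103 K [  50.2   -2.6 -107.2] E world [536.7 -29.4  60.6] E reader [-95.5  72.8  60.6] deck+ 6.849585972451443 F [-0.5  0.6 -0.8] gap 14.903723776359838 q [ 29.5 -12.4 -58.3  35.3 -28.3 -55. ] t 38.8333
```

drive_tool --steps '[{"offset":[0.3,0.1,0],"yaw":0,"grip":0},{"offset":[0.5,0.1,0],"yaw":0,"grip":0},{"offset":[0.6,0.1,0.03],"yaw":0,"grip":0},{"offset":[0.7,0.1,0.04],"yaw":0.1,"grip":0},{"offset":[0.7,0.1,0.04],"yaw":0.1,"grip":0},{"offset":[0.7,0.1,0.04],"yaw":0.1,"grip":0},{"offset":[0.7,0.07,0.04],"yaw":0,"grip":0},{"offset":[0.7,0.07,0.04],"yaw":0,"grip":0}]'

```text
time_s: 39.5
ee_pos: [539.5, -23.3, 170.4]
tool_rot: [-83.7, 24.9, -174.6]
wrist_force: [-0.3, 0.5, -1.8]
finger_gap: 15.4
```

drive_tool --steps '[{"offset":[0.7,0.07,0.04],"yaw":0,"grip":0},{"offset":[0.7,0.07,0.04],"yaw":0,"grip":0},{"offset":[0.7,0.07,0.04],"yaw":0,"grip":0},{"offset":[0.6,0.06,0.04],"yaw":0,"grip":0},{"offset":[0.5,0.05,0.03],"yaw":0,"grip":0},{"offset":[0.5,0.05,0.03],"yaw":0,"grip":0},{"offset":[0.4,0.04,0.02],"yaw":0,"grip":0},{"offset":[0.3,0.03,0.02],"yaw":0,"grip":0}]'

```text
time_s: 40.17
ee_pos: [589.5, -18.5, 172.5]
tool_rot: [-83.6, 24.8, -174.6]
wrist_force: [-1.2, 0.4, -1.5]
finger_gap: 15.6
```

```bash
cat >> pd.py <<'E'
def prof(n,im,lane,oy,z=74,x0=-100,x1=64,st=6):
    D=np.arange(x0,x1,float(st));q=proj(n,[rdw([d,lane*76+oy,z]) for d in D])
    v=cv2.remap(im.astype(np.float32),np.float32(q[:,0]),np.float32(q[:,1]),cv2.INTER_LINEAR)[:,0].astype(int)
    print(n,lane,oy,[(int(d),*k) for d,k in zip(D,v[:,[0,2]].tolist())])
E
python3 -c "
from pd import *
lower_edge(); s=snap('scene','s20'); prof('scene',s,1,-25,st=5)"
```

```text
TCP [589.5 -18.5 172.5] lean 24.832549779400633 yaw -174.63619926402043 K [  50.1   -2.6 -107.3] E world [639.6 -16.4  65.3] E reader [ 8.2 76.2 65.3] deck+ 5.150812301831408 F [-1.2  0.4 -1.5] gap 15.562340347440593 q [ 23.8  -0.8 -47.6  33.8 -25.3 -48.4] t 40.1667
scene 1 -25 [(-100, 132, 119), (-95, 124, 113), (-90, 88, 82), (-85, 116, 106), (-80, 126, 117), (-75, 130, 121), (-70, 130, 120), (-65, 132, 121), (-60, 133, 123), (-55, 133, 123), (-50, 132, 122), (-45, 129, 119), (-40, 133, 121), (-35, 133, 123), (-30, 134, 124), (-25, 132, 123), (-20, 133, 121), (-15, 131, 121), (-10, 133, 122), (-5, 138, 115), (0, 194, 11), (5, 152, 93), (10, 147, 135), (15, 155, 143), (20, 159, 146), (25, 157, 145), (30, 151, 139), (35, 134, 126), (40, 92, 91), (45, 120, 116), (50, 149, 103), (55, 144, 88), (60, 107, 89)]
```

drive_tool --steps '[{"offset":[0.2,0.02,0.02],"yaw":0,"grip":0},{"offset":[0.2,0.02,0.02],"yaw":0,"grip":0},{"offset":[0.25,0.02,0.02],"yaw":0,"grip":0},{"offset":[0.25,0.02,0],"yaw":0,"grip":0},{"offset":[0.25,0.02,0],"yaw":0,"grip":0},{"offset":[0.2,0.02,0],"yaw":0,"grip":0},{"offset":[0,0,0],"yaw":0,"grip":0},{"offset":[0,0,0],"yaw":0,"grip":0}]'

```text
time_s: 40.88
ee_pos: [604.6, -16.9, 173.7]
tool_rot: [-83.6, 24.9, -174.6]
wrist_force: [0.5, -0.3, -0.5]
finger_gap: 15.0
```

```bash
python3 -c "
from pd import *
lower_edge(); s=snap('scene','s21'); t=snap('top','t21'); prof('scene',s,1,-25,x0=-20,st=4); prof('top',t,1,-25,x0=0,st=4); t0=cv2.imread('pics/t0.png')[:,:,::-1]; prof('top',t0,1,-25,x0=0,st=4)"
```

```text
TCP [604.6 -16.9 173.7] lean 24.88354395544366 yaw -174.61326617527536 K [  50.2   -2.6 -107.2] E world [654.8 -14.8  66.5] E reader [23.5 76.4 66.5] deck+ 5.389877612855436 F [ 0.5 -0.3 -0.5] gap 14.965146862765383 q [ 23.3   0.6 -45.8  33.2 -25.3 -47.3] t 40.8833
scene 1 -25 [(-20, 135, 125), (-16, 135, 125), (-12, 134, 124), (-8, 135, 123), (-4, 148, 108), (0, 195, 11), (4, 166, 70), (8, 130, 126), (12, 130, 128), (16, 128, 126), (20, 128, 126), (24, 125, 123), (28, 102, 101), (32, 116, 112), (36, 146, 136), (40, 152, 139), (44, 157, 144), (48, 157, 144), (52, 156, 143), (56, 150, 139), (60, 134, 126)]
top 1 -25 [(0, 77, 71), (4, 91, 85), (8, 98, 90), (12, 104, 87), (16, 120, 70), (20, 133, 54), (24, 119, 72), (28, 99, 86), (32, 103, 100), (36, 118, 114), (40, 127, 122), (44, 130, 124), (48, 131, 126), (52, 129, 124), (56, 122, 117), (60, 107, 103)]
top 1 -25 [(0, 25, 117), (4, 26, 109), (8, 45, 102), (12, 71, 84), (16, 102, 54), (20, 120, 37), (24, 105, 55), (28, 82, 67), (32, 82, 69), (36, 99, 68), (40, 111, 72), (44, 112, 83), (48, 99, 86), (52, 81, 77), (56, 71, 72), (60, 71, 71)]
```

drive_tool --steps '[{"offset":[-0.6,-0.06,0],"yaw":0,"grip":0},{"offset":[-1.2,-0.11,0],"yaw":0,"grip":0},{"offset":[-1.5,-0.14,0],"yaw":0,"grip":0},{"offset":[-1.3,-0.12,0.5],"yaw":0,"grip":0},{"offset":[-0.5,-0.05,1.5],"yaw":0,"grip":0},{"offset":[0,0,1.8],"yaw":0,"grip":0},{"offset":[0,0,1],"yaw":0,"grip":0},{"offset":[0,0,0.2],"yaw":0,"grip":0}]'

```text
time_s: 41.65
ee_pos: [541.9, -25.4, 221.7]
tool_rot: [-83.6, 24.5, -174.7]
wrist_force: [0.1, 0.7, -1.7]
finger_gap: 14.8
```

```bash
python3 -c "
from pd import *
lower_edge(); s=snap('scene','s22'); t=snap('top','t22'); prof('scene',s,1,-25,x0=-60,st=4); prof('top',t,1,-25,x0=0,st=4)"
```

```text
TCP [541.9 -25.4 221.7] lean 24.539775951262584 yaw -174.7132560681797 K [  49.5   -2.6 -107.5] E world [591.4 -23.4 114.2] E reader [-40.4  73.7 114.2] deck+ 56.99407979038291 F [ 0.1  0.7 -1.7] gap 14.750136087090167 q [ 28.1  -8.9 -45.5  26.6 -35.9 -43.5] t 41.65
scene 1 -25 [(-60, 128, 118), (-56, 127, 121), (-52, 78, 145), (-48, 15, 165), (-44, 21, 165), (-40, 18, 164), (-36, 20, 165), (-32, 16, 165), (-28, 17, 175), (-24, 21, 188), (-20, 22, 187), (-16, 17, 186), (-12, 17, 187), (-8, 17, 187), (-4, 74, 168), (0, 182, 39), (4, 153, 81), (8, 91, 151), (12, 91, 151), (16, 91, 145), (20, 90, 124), (24, 118, 124), (28, 93, 93), (32, 111, 108), (36, 143, 131), (40, 148, 137), (44, 152, 140), (48, 153, 140), (52, 152, 139), (56, 146, 137), (60, 131, 125)]
top 1 -25 [(0, 30, 127), (4, 29, 117), (8, 49, 110), (12, 77, 91), (16, 109, 58), (20, 129, 41), (24, 114, 62), (28, 95, 81), (32, 102, 98), (36, 118, 113), (40, 126, 121), (44, 130, 125), (48, 130, 125), (52, 128, 123), (56, 121, 117), (60, 106, 103)]
```

drive_tool --steps '[{"offset":[-0.3,-1.2,0],"yaw":0,"grip":0},{"offset":[-0.6,-2.2,0],"yaw":0,"grip":0},{"offset":[-0.8,-2.5,0],"yaw":0,"grip":0},{"offset":[-0.9,-2.7,0],"yaw":0,"grip":0},{"offset":[-0.9,-2.7,0],"yaw":0,"grip":0},{"offset":[-0.8,-2.3,0],"yaw":0,"grip":0},{"offset":[-0.3,-0.9,0],"yaw":0,"grip":0},{"offset":[0,0,0],"yaw":0,"grip":0}]'

```text
time_s: 42.42
ee_pos: [487.0, -176.5, 211.0]
tool_rot: [-83.5, 23.9, -174.6]
wrist_force: [0.6, -0.9, -1.7]
finger_gap: 14.8
```

```bash
python3 -c "
from pd import *
lower_edge(); s=snap('scene','s23'); t=snap('top','t23'); prof('scene',s,-1,30,x0=-104,x1=-40,st=4); prof('top',t,-1,30,x0=-104,x1=-40,st=4); prof('top',t,-1,-45,x0=-104,x1=-40,st=4)"
```

```text
TCP [ 487.  -176.5  211. ] lean 23.914952447953777 yaw -174.57282524811706 K [  48.4   -2.5 -108.1] E world [ 535.4 -174.3  102.9] E reader [-110.2  -71.5  102.9] deck+ 49.409254852403436 F [ 0.6 -0.9 -1.7] gap 14.827570025679439 q [  7.5 -11.  -43.5  13.1 -34.5 -12.8] t 42.4167
scene -1 30 [(-104, 157, 142), (-100, 158, 141), (-96, 157, 141), (-92, 158, 145), (-88, 184, 176), (-84, 188, 189), (-80, 190, 192), (-76, 188, 190), (-72, 189, 189), (-68, 178, 166), (-64, 142, 125), (-60, 146, 46), (-56, 195, 10), (-52, 194, 10), (-48, 194, 10), (-44, 195, 10)]
top -1 30 [(-104, 125, 72), (-100, 145, 44), (-96, 145, 37), (-92, 135, 80), (-88, 141, 124), (-84, 155, 150), (-80, 159, 160), (-76, 160, 162), (-72, 159, 161), (-68, 157, 151), (-64, 153, 121), (-60, 155, 68), (-56, 160, 28), (-52, 161, 19), (-48, 161, 17), (-44, 161, 18)]
top -1 -45 [(-104, 119, 75), (-100, 128, 40), (-96, 125, 14), (-92, 119, 10), (-88, 138, 11), (-84, 144, 19), (-80, 146, 24), (-76, 149, 23), (-72, 141, 24), (-68, 137, 19), (-64, 135, 17), (-60, 145, 16), (-56, 157, 14), (-52, 161, 14), (-48, 161, 15), (-44, 161, 12)]
```

drive_tool --steps '[{"offset":[0.2,-0.1,-0.5],"yaw":-0.1,"grip":0},{"offset":[0.3,-0.1,-0.8],"yaw":0,"grip":0},{"offset":[0.2,-0.05,-0.9],"yaw":0,"grip":0},{"offset":[0.1,0,-0.8],"yaw":0,"grip":0},{"offset":[0.1,0,-0.6],"yaw":0,"grip":0},{"offset":[0,0,-0.4],"yaw":0,"grip":0},{"offset":[0,0,0],"yaw":0,"grip":0},{"offset":[0,0,0],"yaw":0,"grip":0}]'

```text
time_s: 43.18
ee_pos: [502.8, -173.6, 171.2]
tool_rot: [-83.2, 24.3, -174.0]
wrist_force: [-2.2, -0.8, 1.4]
finger_gap: 15.2
```

drive_tool --steps '[{"offset":[0.3,0.03,0],"yaw":0,"grip":0},{"offset":[0.5,0.05,0],"yaw":0,"grip":0},{"offset":[0.6,0.06,0.03],"yaw":0,"grip":0},{"offset":[0.7,0.07,0.04],"yaw":0,"grip":0},{"offset":[0.7,0.07,0.04],"yaw":0,"grip":0},{"offset":[0.7,0.07,0.04],"yaw":0,"grip":0},{"offset":[0.7,0.07,0.04],"yaw":0,"grip":0},{"offset":[0.7,0.07,0.04],"yaw":0,"grip":0}]'

```text
time_s: 43.85
ee_pos: [555.6, -166.7, 171.2]
tool_rot: [-83.2, 24.1, -173.9]
wrist_force: [-0.3, 0.2, -1.9]
finger_gap: 15.1
```

drive_tool --steps '[{"offset":[0.7,0.07,0.04],"yaw":0,"grip":0},{"offset":[0.7,0.07,0.04],"yaw":0,"grip":0},{"offset":[0.7,0.07,0.04],"yaw":0,"grip":0},{"offset":[0.6,0.06,0.04],"yaw":0,"grip":0},{"offset":[0.5,0.05,0.03],"yaw":0,"grip":0},{"offset":[0.5,0.05,0.03],"yaw":0,"grip":0},{"offset":[0.4,0.04,0.02],"yaw":0,"grip":0},{"offset":[0.3,0.03,0.02],"yaw":0,"grip":0}]'

```text
time_s: 44.52
ee_pos: [605.5, -161.8, 173.2]
tool_rot: [-83.2, 24.0, -173.9]
wrist_force: [-0.8, -0.5, -1.2]
finger_gap: 14.7
```

```bash
python3 -c "
from pd import *
lower_edge(); s=snap('scene','s24'); t=snap('top','t24'); prof('scene',s,-1,30,x0=-40,st=4);prof('top',t,-1,30,x0=-20,st=4)"
```

```text
TCP [ 605.5 -161.8  173.2] lean 23.990837195884303 yaw -173.94194692639633 K [  48.5   -2.3 -108. ] E world [ 654.  -159.    65.2] E reader [  9.3 -67.1  65.2] deck+ 4.945598901629303 F [-0.8 -0.5 -1.2] gap 14.729788640895693 q [  7.    3.1 -37.5  16.2 -26.4 -15.4] t 44.5167
scene -1 30 [(-40, 128, 10), (-36, 129, 10), (-32, 128, 10), (-28, 124, 25), (-24, 117, 32), (-20, 128, 10), (-16, 120, 21), (-12, 100, 63), (-8, 102, 93), (-4, 128, 103), (0, 178, 25), (4, 169, 49), (8, 132, 124), (12, 141, 138), (16, 147, 141), (20, 149, 144), (24, 148, 142), (28, 147, 141), (32, 142, 138), (36, 126, 123), (40, 93, 93), (44, 105, 104), (48, 141, 122), (52, 141, 88), (56, 137, 84), (60, 102, 88)]
top -1 30 [(-20, 38, 35), (-16, 68, 64), (-12, 91, 86), (-8, 99, 93), (-4, 100, 95), (0, 99, 93), (4, 91, 86), (8, 81, 75), (12, 88, 75), (16, 115, 66), (20, 141, 69), (24, 144, 99), (28, 137, 122), (32, 131, 126), (36, 127, 117), (40, 124, 103), (44, 123, 97), (48, 112, 96), (52, 91, 86), (56, 80, 80), (60, 79, 79)]
```

drive_tool --steps '[{"offset":[0.2,0.02,0.02],"yaw":0,"grip":0},{"offset":[0.2,0.02,0.02],"yaw":0,"grip":0},{"offset":[0.2,0.02,0.02],"yaw":0,"grip":0},{"offset":[0.2,0.02,0],"yaw":0,"grip":0},{"offset":[0.2,0.02,0],"yaw":0,"grip":0},{"offset":[0.15,0.01,0],"yaw":0,"grip":0},{"offset":[0,0,0],"yaw":0,"grip":0},{"offset":[0,0,0],"yaw":0,"grip":0}]'

```text
time_s: 45.28
ee_pos: [617.7, -160.6, 174.4]
tool_rot: [-83.2, 24.1, -173.9]
wrist_force: [0.1, -0.2, -1.8]
finger_gap: 15.1
```

```bash
python3 -c "
from pd import *
lower_edge(); s=snap('scene','s25'); t=snap('top','t25'); prof('scene',s,-1,30,x0=4,st=4);prof('top',t,-1,30,x0=4,st=4)"
```

```text
TCP [ 617.7 -160.6  174.4] lean 24.057264283181258 yaw -173.947867833667 K [  48.6   -2.3 -108. ] E world [ 666.3 -157.8   66.4] E reader [ 21.7 -67.1  66.4] deck+ 5.425168199878627 F [ 0.1 -0.2 -1.8] gap 15.138364575536222 q [  7.    4.2 -36.1  16.  -26.7 -15.2] t 45.2833
scene -1 30 [(4, 169, 48), (8, 125, 120), (12, 127, 123), (16, 125, 122), (20, 127, 123), (24, 121, 119), (28, 101, 99), (32, 107, 105), (36, 137, 133), (40, 147, 141), (44, 150, 144), (48, 150, 145), (52, 149, 144), (56, 144, 140), (60, 132, 128)]
top -1 30 [(4, 98, 92), (8, 100, 94), (12, 99, 87), (16, 111, 64), (20, 128, 46), (24, 117, 59), (28, 98, 81), (32, 104, 101), (36, 120, 117), (40, 128, 124), (44, 133, 129), (48, 134, 130), (52, 131, 128), (56, 125, 122), (60, 111, 108)]
```

drive_tool --steps '[{"offset":[-0.6,-0.06,0],"yaw":0,"grip":0},{"offset":[-1.2,-0.11,0],"yaw":0,"grip":0},{"offset":[-1.5,-0.14,0],"yaw":0,"grip":0},{"offset":[-1.3,-0.12,0.5],"yaw":0,"grip":0},{"offset":[-0.5,-0.05,1.5],"yaw":0,"grip":0},{"offset":[0,0,1.8],"yaw":0,"grip":0},{"offset":[0,0,1],"yaw":0,"grip":0},{"offset":[0,0,0.2],"yaw":0,"grip":0}]'

```text
time_s: 46.05
ee_pos: [554.5, -166.8, 222.4]
tool_rot: [-83.3, 23.7, -174.1]
wrist_force: [-0.3, -0.6, -1.2]
finger_gap: 15.1
```

```bash
python3 -c "
from pd import *
lower_edge(); s=snap('scene','s26'); t=snap('top','t26'); prof('scene',s,-1,30,x0=4,st=4);prof('top',t,-1,30,x0=4,st=4);prof('scene',s,-1,-30,x0=4,st=4)
print('beaker',back('top',[439,158],0))"
```

```text
TCP [ 554.5 -166.8  222.4] lean 23.700629036779052 yaw -174.08365375443293 K [  48.    -2.4 -108.2] E world [ 602.5 -164.2  114.2] E reader [-42.5 -67.6 114.2] deck+ 57.165027836501686 F [-0.3 -0.6 -1.2] gap 15.076799252075212 q [  7.6  -4.5 -36.5  12.8 -35.1 -12.1] t 46.05
scene -1 30 [(4, 172, 33), (8, 163, 79), (12, 168, 78), (16, 156, 75), (20, 137, 84), (24, 130, 106), (28, 97, 96), (32, 101, 100), (36, 131, 129), (40, 140, 136), (44, 143, 138), (48, 144, 138), (52, 144, 139), (56, 139, 135), (60, 128, 124)]
top -1 30 [(4, 150, 10), (8, 143, 38), (12, 125, 66), (16, 120, 61), (20, 129, 47), (24, 117, 59), (28, 98, 80), (32, 104, 101), (36, 119, 115), (40, 127, 123), (44, 132, 128), (48, 134, 131), (52, 131, 128), (56, 124, 121), (60, 110, 108)]
scene -1 -30 [(4, 172, 31), (8, 163, 78), (12, 169, 79), (16, 159, 80), (20, 137, 80), (24, 134, 102), (28, 101, 98), (32, 104, 100), (36, 132, 127), (40, 142, 136), (44, 143, 138), (48, 146, 140), (52, 143, 138), (56, 140, 135), (60, 132, 127)]
beaker [ 656.9 -413.3]
```

drive_tool --steps '[{"offset":[-0.4,-0.8,0.2],"yaw":-2,"grip":0},{"offset":[-0.7,-1.4,0.2],"yaw":-3.5,"grip":0},{"offset":[-0.8,-1.7,0.2],"yaw":-4.5,"grip":0},{"offset":[-0.8,-1.7,0.1],"yaw":-4.5,"grip":0},{"offset":[-0.8,-1.7,0],"yaw":-4.5,"grip":0},{"offset":[-0.8,-1.7,0],"yaw":-4.5,"grip":0},{"offset":[-0.8,-1.7,0],"yaw":-4.5,"grip":0},{"offset":[-0.8,-1.7,0],"yaw":-4.5,"grip":0}]'

```text
time_s: 46.82
ee_pos: [487.7, -293.3, 219.2]
tool_rot: [-83.4, 23.2, 152.2]
wrist_force: [-0.2, 0.2, -1.5]
finger_gap: 14.9
```

drive_tool --steps '[{"offset":[-0.8,-1.7,0],"yaw":-4.5,"grip":0},{"offset":[-0.8,-1.7,0],"yaw":-4.5,"grip":0},{"offset":[-0.8,-1.6,0],"yaw":-4.5,"grip":0},{"offset":[-0.8,-1.5,0],"yaw":-4.2,"grip":0},{"offset":[-0.6,-1.2,0],"yaw":-4,"grip":0},{"offset":[-0.4,-0.8,0],"yaw":-3,"grip":0},{"offset":[-0.1,-0.3,0],"yaw":-1,"grip":0},{"offset":[0,0,0],"yaw":0,"grip":0}]'

```text
time_s: 47.48
ee_pos: [434.7, -385.4, 207.5]
tool_rot: [-83.0, 22.5, 125.0]
wrist_force: [-0.2, -0.5, -0.6]
finger_gap: 15.2
```

```bash
cat >> pd.py <<'E'
def home():
    st=get_state();p=st['ee_pos'];ro,pi,ya=np.radians(st['tool_rot'])
    a=np.array([np.sin(pi)*-np.sin(ro),-np.cos(ro),np.cos(pi)*np.sin(ro)])
    K=-46*a+165*np.array([np.sin(pi),0,-np.cos(pi)])+[0,-7.7,1.0]
    r=Ro.from_euler('z',-52.4,degrees=True);H=np.array([454.6,-410,0])+r.apply([26,0,10.5])
    T=H-r.apply(K); print('TCP',p,'lean',np.degrees(pi),'want TCP',T,'delta',T-p,'dyaw',(127.6-np.degrees(ya)+180)%360-180)
E
python3 -c "
from pd import *
lower_edge();home()"
```

```text
TCP [ 434.7 -385.4  207.5] lean 22.500673678676392 yaw 125.0205231343818 K [  45.7   -2.1 -109.3] E world [ 459.2 -424.    98.2] E reader [-209.1 -313.    98.2] deck+ 44.701189691147064 F [-0.2 -0.5 -0.6] gap 15.176743862431808 q [ -9.7   0.2 -40.1  31.4 -43.1 -68.7] t 47.4833
TCP [ 434.7 -385.4  207.5] lean 22.500673678676392 want TCP [ 444.2 -393.1  119.8] delta [  9.5  -7.8 -87.7] dyaw 2.579476865618176
```

drive_tool --steps '[{"offset":[0.3,-0.2,-0.3],"yaw":1,"grip":0},{"offset":[0.3,-0.2,-0.6],"yaw":1,"grip":0},{"offset":[0.1,-0.1,-0.9],"yaw":0.6,"grip":0},{"offset":[0,0,-1],"yaw":0,"grip":0},{"offset":[0,0,-1],"yaw":0,"grip":0},{"offset":[0,0,-0.9],"yaw":0,"grip":0},{"offset":[0,0,-0.6],"yaw":0,"grip":0},{"offset":[0,0,-0.2],"yaw":0,"grip":0}]'

```text
time_s: 48.15
ee_pos: [444.4, -386.7, 147.2]
tool_rot: [-83.1, 22.4, 129.0]
wrist_force: [-0.2, -0.2, -1.5]
finger_gap: 15.7
```

```bash
python3 -c "
from pd import *
home()"
```

```text
TCP [ 444.4 -386.7  147.2] lean 22.405527287892024 want TCP [ 444.4 -393.2  119.8] delta [  0.   -6.6 -27.4] dyaw -1.418577138140222
```

drive_tool --steps '[{"offset":[0,-0.2,-0.4],"yaw":-0.7,"grip":0},{"offset":[0,-0.15,-0.5],"yaw":-0.7,"grip":0},{"offset":[0,-0.1,-0.5],"yaw":0,"grip":0},{"offset":[0,0,-0.5],"yaw":0,"grip":0},{"offset":[0,0,-0.4],"yaw":0,"grip":0},{"offset":[0,0,-0.2],"yaw":0,"grip":0},{"offset":[0,0,0],"yaw":0,"grip":0},{"offset":[0,0,0],"yaw":0,"grip":0}]'

```text
time_s: 48.82
ee_pos: [445.6, -391.1, 120.5]
tool_rot: [-83.2, 22.5, 127.8]
wrist_force: [-0.6, -0.3, -1.1]
finger_gap: 15.0
```

```bash
python3 -c "
from pd import *
home();print(get_state()['wrist_force'])"
```

```text
TCP [ 445.6 -391.1  120.5] lean 22.451281436266488 want TCP [ 444.4 -393.1  119.8] delta [-1.2 -2.1 -0.7] dyaw -0.1842919346327676
[-0.6 -0.3 -1.1]
```

drive_tool --steps '[{"offset":[0,0,0],"yaw":0,"grip":0.2},{"offset":[0,0,0],"yaw":0,"grip":0.24},{"offset":[0,0,0],"yaw":0,"grip":0.3},{"offset":[0,0,0],"yaw":0,"grip":0.36},{"offset":[0,0,0],"yaw":0,"grip":0.43},{"offset":[0,0,0],"yaw":0,"grip":0.5},{"offset":[0,0,0],"yaw":0,"grip":0.58},{"offset":[0,0,0],"yaw":0,"grip":0.66}]'

```text
time_s: 49.48
ee_pos: [447.3, -391.4, 122.9]
tool_rot: [-83.3, 22.7, 127.8]
wrist_force: [-1.1, -0.7, -0.6]
finger_gap: 56.1
```

drive_tool --steps '[{"offset":[0,0,0],"yaw":0,"grip":0.74},{"offset":[0,0,0],"yaw":0,"grip":0.82},{"offset":[0,0,0],"yaw":0,"grip":0.9},{"offset":[-0.2,0.3,-0.1],"yaw":0,"grip":1},{"offset":[-0.3,0.4,-0.1],"yaw":0,"grip":1},{"offset":[-0.2,0.3,-0.1],"yaw":0,"grip":1},{"offset":[0,0,0],"yaw":0,"grip":1},{"offset":[0,0,0],"yaw":0,"grip":1}]'

```text
time_s: 50.15
ee_pos: [439.5, -380.2, 119.6]
tool_rot: [-83.3, 22.7, 127.8]
wrist_force: [0.9, -0.2, -0.6]
finger_gap: 85.5
```

drive_tool --steps '[{"offset":[-0.2,0.3,0.5],"yaw":0,"grip":1},{"offset":[-0.3,0.4,0.8],"yaw":0,"grip":1},{"offset":[-0.4,0.6,1],"yaw":0,"grip":1},{"offset":[-0.5,0.7,1.2],"yaw":0,"grip":1},{"offset":[-0.6,0.8,1.4],"yaw":0,"grip":1},{"offset":[-0.8,1,2],"yaw":0,"grip":1},{"offset":[-0.8,1,2],"yaw":0,"grip":1},{"offset":[-0.8,1,2],"yaw":0,"grip":1}]'

```text
time_s: 50.82
ee_pos: [389.5, -318.6, 228.6]
tool_rot: [-83.0, 22.0, 127.8]
wrist_force: [0.0, -0.2, 0.8]
finger_gap: 85.5
```

```bash
python3 st.py; python3 -c "
from pd import *
s=snap('scene','s30');t=snap('top','t30')
for n,b,th in(('scene',(296,335,88,125),28),('top',(418,452,200,245),34)):
    for f in('0','30'):
        im=cv2.imread(f'pics/{n[0]}{f}.png');x0,x1,y0,y1=b
        m=(im[y0:y1,x0:x1].max(2)<th).astype(np.uint8);k,l,st,c=cv2.connectedComponentsWithStats(m);i=1+np.argmax(st[1:,4]);print(n,f,st[i],c[i]+[x0,y0])
d=np.abs(cv2.imread('pics/s30.png').astype(int)-cv2.imread('pics/s0.png')).max(2)[88:150,275:332];print('diff px',(d>40).sum())
prof('top',t,1,-25,x0=28,st=4);prof('top',t,-1,30,x0=28,st=4)"
```

```text
time_s 50.82 | joints [ -0.3  -8.9 -44.4  28.7 -50.  -71. ] | ee_pos [ 389.5 -318.6  228.7] | tool_rot [-83.   22.  127.8] | wrist_force [ 0.  -0.2  0.8] | ft_torque [1.1 0.3 0.1] | finger_gap 85.49 | scene 0 [ 9  9 20 22 73] [313.2 109. ]
scene 30 [ 9 19  8 11 37] [308.9 112.8]
top 0 [  4  12  24  28 271] [433.7 225.1]
top 30 [  0  11  27  34 366] [429.7 228.5]
diff px 74
top 1 -25 [(28, 94, 81), (32, 101, 98), (36, 117, 113), (40, 125, 120), (44, 130, 124), (48, 131, 125), (52, 128, 123), (56, 121, 116), (60, 106, 103)]
top -1 30 [(28, 96, 78), (32, 101, 98), (36, 117, 113), (40, 125, 121), (44, 129, 125), (48, 130, 127), (52, 128, 125), (56, 122, 119), (60, 108, 106)]
```

```bash
python3 -c "
from pd import *
a=cv2.imread('pics/s0.png').astype(int);b=cv2.imread('pics/s30.png').astype(int)
for nm,im in(('0',a),('30',b)):
    m=(im[85:130,290:340].max(2)<45);ys,xs=np.nonzero(m);print(nm,len(xs),xs.min()+290,xs.max()+290,ys.min()+85,ys.max()+85)
print(robot.job_done())"
```

```text
0 223 291 326 94 129
30 211 291 326 94 129
the job is handed in; nothing more can be done
None
```

The work is done and handed in at about 51 s, but a wrist-force overload on the way probably fails the run. Both tubes are in their nests and the paddle is back in its stand.

**What I did**
- I laid the blue tube, then the orange tube, crosswise at the front of their trays.
- I took the paddle, rolled each tube under the guard into its nest, and put the paddle back. The gripper itself never went under the guard.

**Last checks**
- **Tubes:** both camera views show each tube centred about 47 mm along its lane, which is the nest position. The last top view showed the same after I let go of the paddle.
- **Paddle:** in the scene view, the dark outline of the paddle and stand spans the same pixels as at the start. In the top view the gripper blended with it, so that view confirmed nothing.
- **Bystanders:** I sent nothing near the white tube, bottle or beaker, but I made no separate final check on them.

**What went wrong or disagreed**
- **Force limit:** at about 28 s, reaching out to tilt the tool ran joint 3 into its stop. It read 71.8° against a limit of 71.71°. The wrist force was briefly about 185 N, over the 120 N limit.
- **First two grasps:** both missed the blue tube because the real fingertips sit about 27 mm short of the reported tool point. On the second, the fingers pressed on the tube with about 8 N and shifted it a few millimetres.
- **Blue tube position:** it stayed about 9 mm further in than the front point and roughly 4 mm off the lane centre before I pushed it.
- **Paddle lean:** moves can only turn the tool about the vertical, so I got the lean by pushing past the arm's reach. It came to about 24–25° while pushing, at or just under the stated 25°; no contact with the guard showed in the force readings.

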